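# File two specimen tubes in a V-groove drawer

## Robot

A 7-joint arm with a two-finger parallel gripper is mounted at the origin on the work surface. World frame = base frame: x ahead of the robot, y to its left, z up, the work surface at z = 0. Lengths are in m, angles in rad, forces in N, time in s.
With the tool pointing down it reaches from about 0.4 to 0.875 m from the base axis. Payload 19.3 kg.
Tool frame: the origin (TCP) lies at the very end of the fingers, on their centre line; the grasp point (between the pads) lies 19 mm behind it; z points along the fingers, y is the line along which they close (so a half turn about z gives the same grasp; the last joint's range is limited). The gripper opens to 85 mm and grips with 20 to 120 N. Pads are 22 mm wide; open, the fingers measure 114 mm over their backs; the gripper's body (76 mm by 85 mm) begins 54 mm behind the grasp point. The pads swing forward as they close: fully open they stand 13 mm farther back than shut.
Start: joints at [-1.38, 0.521, -0.036, 1.599, 0.021, 1.021, -0.113], TCP at [0.161, 0.604, 0.231] pointing down, gripper open.
Joint ranges: [-2.91, 2.91], [-0.3, 2.13], [-1.5, 1.42], [0.17, 2.43], [-1.26, 4.41], [0.16, 1.93], [-2.52, 2.52]. Speed limits (rad/s): [1.89, 1.89, 2.39, 2.39, 3.01, 3.01, 3.01].

## Interface

Orientations are given as [roll, pitch, yaw] about the fixed x, y, z axes, in that order (R = Rz(yaw) Ry(pitch) Rx(roll)).
In Python, from workcell import monitor, optics, job_done gives the robot as it stands.
- The arm moves only by the shell command python3 -m handwheel 'ROWS' [FORCE]. ROWS is JSON, a list of rows, each an object of numbers: "dx", "dy", "dz": the shift along the tool's x, y, z in cm; "wx", "wy", "wz": the turn, a rotation vector about the tool's x, y, z in rad; "claw": the opening in per cent of the stroke, from 0 (shut) to 100 (fully open). A call has 1 to 8 rows; each row shifts and turns the commanded pose from where the row before left it, along the tool's axes as they then stand; what a row does not reach is not made up. A row lasts 1/8 s, in which the tool goes at most 62.5 mm and 10.7 degrees, less where a joint would pass 70% of its speed; a pose out of reach is approached as far as the arm can. A call with a gripper value outside its range is refused whole. The fingers move at their own pace and stop on an object; FORCE is the grip in N (left out, the last holds). Time passes only in rows, so rows that do not move let the fingers close. It gives the time, the measured TCP pose, the force, the opening and the grip force at its end, in the units of the state.
- monitor.observe(): the state, without advancing time (a new reading comes with each control period).
- optics.grab_frame(name): name is "scene" or "top" or "wrist"; returns a dict with "frame" (420x560x3 uint8, blue, green, red), "fovy" (degrees; the focal length in pixels is half the picture's height over the tangent of half this angle, whatever the lens; pixels are square), "cx", "cy" (the principal point, pixels), "k1" (the pictures are not rectified: a ray, as slopes to the right and down, at radius r is drawn at 1 + k1 r^2 times it, then the intrinsics apply), "R" (3x3) and "t" (3): a world point X has camera coordinates R X + t. Camera axes: x right, y down, z forward; pixel columns grow to the right and rows downward; lengths in m; the calibration is good to about 2 mm. A picture is of the moment at which its call begins. There is no depth.
- job_done(): hands the job in; it is judged then, once.
Trained networks look in the newest picture that a camera, given by its name, has taken for a name from the list of things; names that differ only in an ending like _2 or _b are one class to them, and where a whole thing is asked for, a point or a joint stands for the part that bears it (a point fixed in the world has none). Each returns a list of dicts, best first, with "p" (0 to 1); they miss things now and then, are a little off and sometimes report something else, mostly with a low value. They report only what shows in the picture. A call takes as long as a camera call.
- optics.masks_of(name, camera): "region" (420x560 bool, what is visible of it) and "rect" ([left, top, width, height] in pixels, round what is visible of it).
The state is a dict: "clock": time; "qpos": joint angles; "qd": joint speeds; "joint_efforts": joint torques, N m; "position": TCP position; "tool_rot": TCP orientation; "force": force on the tool from outside, world axes, zero at the start; "moment": the same for the moment, N m; "grip_width": finger opening in m; "finger_force": force on a finger pad.
Only numpy, scipy, OpenCV 4.12 (cv2) and the standard library are available. Lean on these libraries where they do the work, as an engineer would, in place of code of your own. Each camera call takes 0.05 s, during which the arm holds its last target. There are 200 camera calls.

## Task

Take the two glass specimen tubes from the sloping draining rack and lay them level in the V-grooves of the open drawer, the short tube in the groove nearest the drawer's front and the long one in the groove behind it, each with its glass base pressing the sprung pad at the groove's end about half-way in: clear of its rest, but not bottomed. Treat the glass gently: do not drop the tubes or press them hard against the drawer. Once both lie cradled and released, slide the drawer fully shut, and leave everything else on the bench where it is.

Things in the scene. Friction and masses are not known exactly. Their poses are not given: they have to be found in the camera images.
- short_tube: The short specimen tube: clear glass cylinder 24 mm in diameter, 120 mm long over all, a white cap of the same diameter taking up the last 16 mm; about 110 g. Origin: centre of the flat base, on the tube's axis. Its y axis runs along the tube from the flat glass base to the cap. 
- short_tube_centre (a point): Middle of the short tube on its axis, 60 mm from the base. Same axes as the tube.
- short_tube_base (a point): Centre of the short tube's flat glass base. Same axes as the tube.
- long_tube: The long specimen tube: clear glass cylinder 24 mm in diameter, 150 mm long over all, a white cap of the same diameter taking up the last 16 mm; about 110 g. Origin: centre of the flat base, on the tube's axis. Its y axis runs along the tube from the flat glass base to the cap. 
- long_tube_centre (a point): Middle of the long tube on its axis, 75 mm from the base. Same axes as the tube.
- long_tube_base (a point): Centre of the long tube's flat glass base. Same axes as the tube.
- rack: Grey plastic draining rack, fixed to the bench, z up, origin on the bench. It holds the two tubes side by side, 80 mm apart along its x axis, either tube in either place, both sloping at 30 degrees: base low towards rack -y and resting on a lip, cap high towards rack +y. Base centres are 34 mm above the bench, at rack y = -48 mm.
- rack_mid (a point): Point midway between the two tubes in the rack, 57 mm up from their bases, at the height of their axes there; axes as the rack. Each tube lies in two narrow 90-degree V saddles (6 mm thick, 34 mm wide) 15 and 88 mm from its base; between the saddles it hangs free with over 25 mm clear below, so about 57 mm from the base both tubes can be gripped.
- cab: Low blue-grey drawer unit, fixed to the bench, 270 mm deep (x), 260 mm wide (y), 100 mm high. Origin: on the bench under the middle of its front face; x points from the front to the back, z up. A glass dish stands on its top.
- drawer (a joint): How far the drawer has been pushed in, m: 0 fully out, 0.20 fully shut (end of travel); it slides shut along the unit's +x; starts at 0 to 0.015. It slides stiffly (2.5 N, plus 8 N per m/s); no spring, no catch. A steel bar handle (80 mm along y), 30 mm above the bench, stands out 22 mm from the middle of the front panel. Pushing the panel above the handle shuts it.
- panel (a point): Middle of the outer face of the drawer's front panel, 65 mm above the bench; moves with the drawer; axes parallel to the unit's (the face looks to -x). The panel is 250 mm wide (y), 12 mm thick and reaches from 7 to 83 mm above the bench; shut, this face is 12 mm in front of the unit's front face.
- front_groove (a point): Point on the axis of a tube cradled in the groove nearest the front panel, 26 mm above the drawer's floor (floor: 16 mm above the bench), 67 mm behind the panel's outer face; moves with the drawer, axes parallel to the unit's. Tubes lie along y, base to -y. Two grey 90-degree V saddles (6 mm thick, 34 mm wide) make the groove, 34 and 107 mm to +y of here, open between.
- rear_groove (a point): The same point for the rear groove, 70 mm behind the front one, of the same make. The drawer's side walls rise only 18 mm above its floor and stand 30 mm to -y and 196 mm to +y of these points.
- front_pad (a joint): How far the sprung pad at the -y end of the front groove is pressed in, m: 0 at rest, 0.007 bottomed. Black disc, 18 mm across, on the groove's axis, facing +y, on an aluminium end bar shared by both grooves. The bar's setting is not known: the pad's face at rest is anywhere from 0 to 25 mm to +y of point front_groove. To be felt, or watched here. Aim for 0.0035.
- rear_pad (a joint): The same for the rear groove's pad, on the same bar: its face at rest stands as far to +y of point rear_groove as the front pad's of front_groove. Both pads push back softly (0.1 N at rest to 0.4 N bottomed), too little to move a lying tube, and return to 0 when not pressed; bottomed, they are rigid.
- jar_a: Amber glass jar with a white lid, 72 mm across, 110 mm high; bystander, loose. Origin under its centre.
- jar_b: Clear glass jar with a white lid, 66 mm across, 100 mm high; bystander, loose. Origin under its centre.
- beaker: Glass beaker, 64 mm across, 85 mm high; bystander, loose. Origin under its centre.
- dish: Flat glass dish, 90 mm across, 16 mm high, on top of the drawer unit; bystander, loose. Origin under its centre.
- forceps: Steel forceps 125 mm long lying along their x axis; bystander, loose. Origin at the middle, on the bench.
- slide_box: Cream box of slides, 80 x 50 x 35 mm; bystander, loose. Origin under its centre.
- spare_cap_center (a point): White spare cap, 26 mm across, 18 mm high, standing on the bench; bystander, loose. The point is its centre.

How it is judged:
On the way:
1. with the drawer still open, both tubes lie released in their own grooves, each pressing its sprung pad part-way in (x of short_tube_base in the frame of front_groove between -0.004 and 0.004 m and z of short_tube_base in the frame of front_groove between -0.003 and 0.003 m and y of short_tube_base in the frame of front_groove between -0.009 and 0.026 m and value of joint front_pad between 0.0012 and 0.0062 m and angle between the y axis of short_tube and the y axis of front_groove, either way round below 0.06 rad and y of short_tube_centre in the frame of front_groove above 0.03 m and linear speed of each of short_tube, long_tube below 0.02 m/s and contact force between the fingers and short_tube below 0.05 N and x of long_tube_base in the frame of rear_groove between -0.004 and 0.004 m and z of long_tube_base in the frame of rear_groove between -0.003 and 0.003 m and y of long_tube_base in the frame of rear_groove between -0.009 and 0.026 m and value of joint rear_pad between 0.0012 and 0.0062 m and angle between the y axis of long_tube and the y axis of rear_groove, either way round below 0.06 rad and y of long_tube_centre in the frame of rear_groove above 0.03 m and contact force between the fingers and long_tube below 0.05 N and value of joint drawer below 0.1 m), for 0.2 s.
At the end, for the whole second after the job is handed in: The drawer is shut to within 5 mm; the short tube lies in the front groove and the long one in the rear groove, each cradled (axis within 4 mm of the groove sideways, 3 mm in height and 0.06 rad in direction), cap away from the pad, the groove's pad pressed in by 1.2 to 6.2 mm, at rest and released (x of short_tube_base in the frame of front_groove between -0.004 and 0.004 m and z of short_tube_base in the frame of front_groove between -0.003 and 0.003 m and y of short_tube_base in the frame of front_groove between -0.009 and 0.026 m and value of joint front_pad between 0.0012 and 0.0062 m and angle between the y axis of short_tube and the y axis of front_groove, either way round below 0.06 rad and y of short_tube_centre in the frame of front_groove above 0.03 m and linear speed of each of short_tube, long_tube below 0.02 m/s and contact force between the fingers and short_tube below 0.05 N and x of long_tube_base in the frame of rear_groove between -0.004 and 0.004 m and z of long_tube_base in the frame of rear_groove between -0.003 and 0.003 m and y of long_tube_base in the frame of rear_groove between -0.009 and 0.026 m and value of joint rear_pad between 0.0012 and 0.0062 m and angle between the y axis of long_tube and the y axis of rear_groove, either way round below 0.06 rad and y of long_tube_centre in the frame of rear_groove above 0.03 m and contact force between the fingers and long_tube below 0.05 N and value of joint drawer above 0.195 m); the robot touches nothing.
It fails at once if a tube strikes or is pressed against the drawer or its fittings with more than 30 N (contact force between any of short_tube, long_tube and cab above 30 N).
It fails at once if a bystander is moved by more than 25 mm (distance of any of jar_a, jar_b, beaker, dish, forceps, slide_box, spare_cap_center from where it was at the start of the episode above 0.025 m).
It also fails if it takes over 72 s, if anything falls off the work surface, if the arm or the gripper's body presses on something with over 40 N, if the wrist force passes 120 N, or if a joint passes its speed limit or range.

## Working session

There is one attempt and no reset: what is moved stays moved. The work goes in short steps, Python scripts to look and compute and a shell command to move; the robot and the scene stay as the last step left them, time stands still between calls to the robot, and variables do not carry over. Pictures are saved under pics/ and viewed, at most 10 in all, crops included, and the job is handed in when it is done.

```bash
mkdir -p pics; ls
cat > h.py <<'E'
import numpy as np, cv2
from workcell import monitor, optics
def grab(n,save=None):
    f=optics.grab_frame(n)
    if save: cv2.imwrite('pics/'+save,f['frame'])
    return f
def K(f):
    fl=f['frame'].shape[0]/2/np.tan(np.radians(f['fovy'])/2)
    return fl
def proj(f,X):
    c=np.atleast_2d(X)@np.array(f['R']).T+np.array(f['t'])
    s=c[:,:2]/c[:,2:]; r2=(s**2).sum(1,keepdims=True)
    return s*(1+f['k1']*r2)*K(f)+[f['cx'],f['cy']]
def ray(f,px):
    d=(np.atleast_2d(np.array(px,float))-[f['cx'],f['cy']])/K(f); s=d.copy()
    for _ in range(30): s=d/(1+f['k1']*(s**2).sum(1,keepdims=True))
    R=np.array(f['R']); o=-R.T@np.array(f['t'])
    return o,np.c_[s,np.ones(len(s))]@R
def atz(f,px,z):
    o,d=ray(f,px); z=np.broadcast_to(z,(len(d),))
    return o+d*((z-o[2])/d[:,2])[:,None]
E
python3 - <<'E'
from h import *
print(monitor.observe())
for c in ('top','scene'):
    f=grab(c,c+'0.png'); print(c,f['fovy'],f['cx'],f['cy'],f['k1'],-np.array(f['R']).T@f['t'])
    for n in ('short_tube','long_tube','rack','cab','panel','jar_a','jar_b','beaker','dish','forceps','slide_box','spare_cap_center','front_pad'):
        print(n,[(round(m['p'],2),m['rect']) for m in optics.masks_of(n,c)[:3]])
E
```

```text
pics
{'clock': 0.0, 'qpos': array([-1.38019368,  0.52202232, -0.03631375,  1.59999125,  0.02123679,
        1.02108912, -0.11278739]), 'qd': array([ 0.00038896,  0.00010513, -0.00037467,  0.00012497, -0.00013645,
        0.00034066,  0.00205989]), 'joint_efforts': array([ 6.75717984e-04, -9.27114987e+01,  1.98011689e+00, -3.69928336e+01,
        1.78831798e-02,  8.26439238e-03,  4.49491904e-05]), 'position': array([0.16112823, 0.60353425, 0.23072672]), 'tool_rot': array([-3.14047443e+00,  1.17590665e-04,  2.88079981e+00]), 'force': array([ 0.25423332, -1.31234089,  0.19850733]), 'moment': array([ 0.01072005, -0.00639277,  0.02780716]), 'finger_force': 0.0, 'grip_width': 0.08576572130223481}
top 46.72493699152275 274.0430891209628 211.1152440143739 -0.027903277993979254 [ 0.42439466 -0.07023595  1.40350846]
short_tube [(0.72, [126.4, 192.8, 47.1, 16.0])]
long_tube [(0.58, [115.3, 225.1, 56.2, 13.2]), (0.43, [254.3, 70.4, 111.9, 186.0]), (0.21, [283.5, 113.4, 32.1, 37.9])]
rack [(0.97, [125.4, 193.9, 55.3, 53.4]), (0.64, [285.3, 118.8, 32.0, 33.6])]
cab [(0.7, [250.5, 70.3, 114.8, 185.
[... 878 characters left out ...]
57 ]
short_tube [(0.74, [351.1, 164.2, 20.9, 29.7])]
long_tube [(0.58, [331.7, 145.5, 30.3, 38.5])]
rack [(0.88, [320.7, 166.2, 58.6, 45.3]), (0.67, [192.0, 293.1, 29.5, 24.0])]
cab [(0.62, [193.9, 203.4, 194.8, 156.7])]
panel [(0.78, [193.6, 209.8, 97.0, 86.3]), (0.63, [368.8, 188.0, 23.9, 39.7])]
jar_a [(0.59, [369.1, 188.1, 21.7, 42.8]), (0.57, [331.8, 148.4, 29.2, 32.8])]
jar_b [(0.59, [369.1, 188.1, 21.7, 42.8]), (0.57, [331.8, 148.4, 29.2, 32.8])]
beaker [(0.79, [399.1, 171.3, 19.0, 30.4])]
dish [(0.71, [297.2, 250.8, 33.7, 24.0])]
forceps [(0.44, [192.9, 295.3, 26.5, 22.6])]
slide_box [(0.86, [119.4, 246.0, 32.2, 27.2])]
spare_cap_center [(0.6, [325.1, 216.8, 9.8, 10.2])]
front_pad []
```

Run:
```python
import cv2
a=cv2.imread('pics/top0.png')[60:320,90:440]; b=cv2.imread('pics/scene0.png')
cv2.imwrite('pics/top0c.png',cv2.resize(a,(800,594),interpolation=cv2.INTER_CUBIC))
cv2.imwrite('pics/scene0c.png',cv2.resize(b[110:380,100:440],(750,596),interpolation=cv2.INTER_CUBIC))
```

```text
(no output)
```

View pics/top0c.png

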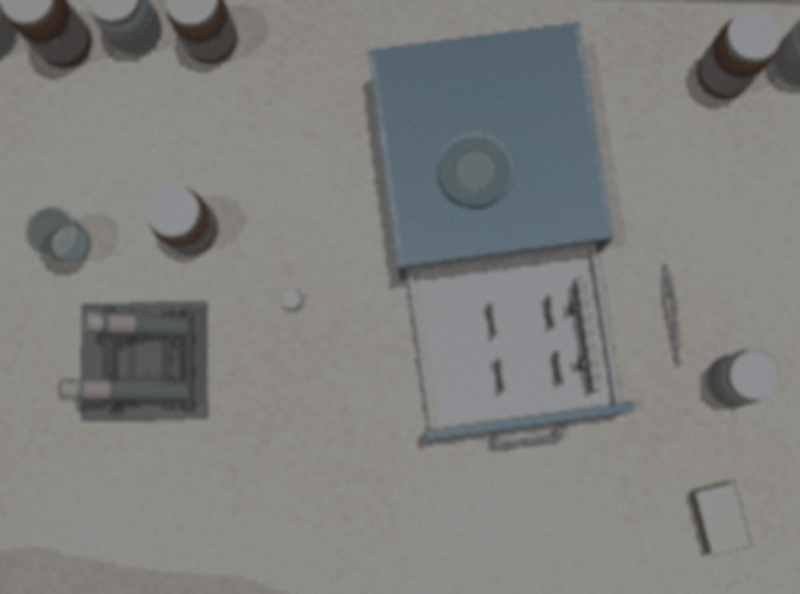

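View pics/scene0c.png

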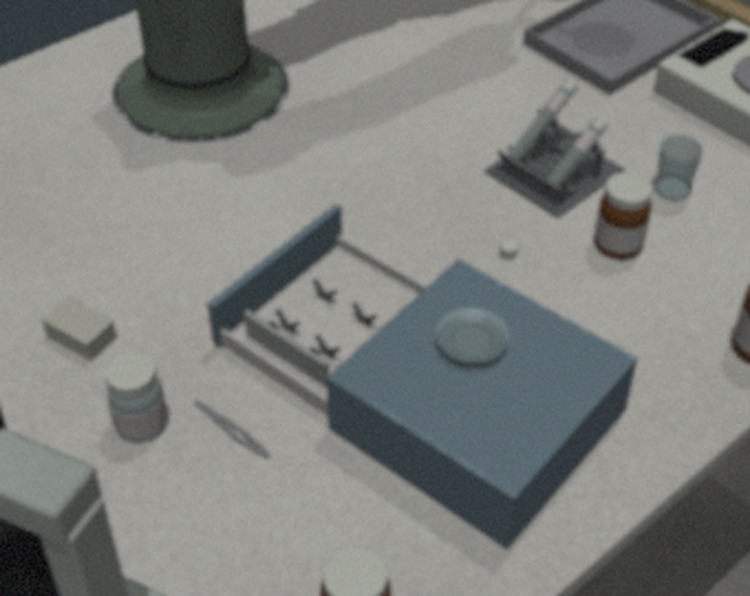

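The top picture shows the rack at the left (crop ≈(145,360)), caps toward image left (+y). The longer tube is the lower, nearer one (y≈388) and the shorter is above it (y≈322). The drawer is open at (515,350), with its end bar on the right. The scene picture agrees.

Run:
```python
from h import *
f=grab('top'); s=800/350
P=lambda l:np.array(l)/s+[90,60]
np.set_printoptions(precision=4,suppress=True)
print('cabtop',atz(f,P([(370,50),(578,25),(610,240),(403,268)]),.1))
print('panel top',atz(f,P([(425,433),(630,405)]),.083))
print('saddles',atz(f,P([(490,320),(498,376),(548,312),(557,368)]),.035))
print('bar',atz(f,P([(575,282),(589,390)]),.05))
print('rackbase',atz(f,P([(82,303),(207,303),(207,418),(81,418)]),.0))
print('short cap/base',atz(f,P([(85,321),(190,323)]),[.034+.12*.5,.04]))
print('long cap/base',atz(f,P([(60,388),(190,391)]),[.034+.15*.5,.04]))
print('bystanders cap, jar_a, beaker',atz(f,P([(291,298),(180,214),(62,240)]),[.01,.1,.04]))
print('forceps,jarb,box',atz(f,P([(670,315),(750,375),(722,518)]),[.005,.1,.035]))
```

```text
cabtop [[ 0.9119  0.0038  0.1   ]
 [ 0.95   -0.2483  0.1   ]
 [ 0.6853 -0.2891  0.1   ]
 [ 0.6452 -0.0435  0.1   ]]
panel top [[ 0.451  -0.0745  0.083 ]
 [ 0.4902 -0.3174  0.083 ]]
saddles [[ 0.5937 -0.1518  0.035 ]
 [ 0.5244 -0.163   0.035 ]
 [ 0.6056 -0.2236  0.035 ]
 [ 0.5361 -0.2357  0.035 ]]
bar [[ 0.6417 -0.2547  0.05  ]
 [ 0.5089 -0.2733  0.05  ]]
rackbase [[0.6069 0.3674 0.    ]
 [0.6108 0.2073 0.    ]
 [0.4645 0.2008 0.    ]
 [0.4603 0.3606 0.    ]]
short cap/base [[0.5732 0.3333 0.094 ]
 [0.5801 0.2193 0.04  ]]
long cap/base [[0.4919 0.3537 0.109 ]
 [0.4959 0.2155 0.04  ]]
bystanders cap, jar_a, beaker [[0.6185 0.0991 0.01  ]
 [0.7039 0.2247 0.1   ]
 [0.6803 0.3845 0.04  ]]
forceps,jarb,box [[ 0.6096 -0.3821  0.005 ]
 [ 0.5282 -0.4557  0.1   ]
 [ 0.3573 -0.4401  0.035 ]]
```

```bash
cat >> h.py <<'E'
from scipy.linalg import expm,logm
from scipy.spatial.transform import Rotation as Ro
def pose(p,R): T=np.eye(4); T[:3,:3]=R; T[:3,3]=p; return T
def cur():
    o=monitor.observe(); return pose(o['position'],Ro.from_euler('xyz',o['tool_rot']).as_matrix())
def Rtool(u,tilt=0):   # tool x along horizontal dir u raised by tilt, closing axis horizontal
    u=np.array([u[0],u[1],0])/np.hypot(*u[:2]); z=np.array([0,0,1.])
    x=np.cos(tilt)*u+np.sin(tilt)*z; zt=np.sin(tilt)*u-np.cos(tilt)*z
    return np.c_[x,np.cross(zt,x),zt]
def step(T,n,T0=None,show=True):
    T0=cur() if T0 is None else T0
    M=expm(np.real(logm(np.linalg.inv(T0)@T))/n)
    w=Ro.from_matrix(M[:3,:3]).as_rotvec()
    print(n,'rows d(cm)',np.round(M[:3,3]*100,3),'w',np.round(w,4))
    if show:
        X=T0
        for _ in range(n): X=X@M; print('  ',np.round(X[:3,3],3))
E
python3 - <<'E'
from h import *
u=(-.035,1); R=Rtool(u,np.pi/6)
mid=np.array([.5353,.2855,.0625])
T=pose(mid-.13*R[:,2],R); print(T.round(3))
step(T,10)
E
```

```text
[[-0.03   0.999 -0.017  0.538]
 [ 0.865  0.035  0.5    0.221]
 [ 0.5    0.    -0.866  0.175]
 [ 0.     0.     0.     1.   ]]
10 rows d(cm) [-5.776  0.155 -0.791] w [-0.0333  0.045   0.1244]
   [0.217 0.59  0.239]
   [0.272 0.57  0.244]
   [0.323 0.543 0.247]
   [0.371 0.509 0.246]
   [0.414 0.47  0.242]
   [0.452 0.426 0.235]
   [0.483 0.378 0.225]
   [0.509 0.327 0.211]
   [0.527 0.274 0.194]
   [0.538 0.221 0.175]
```

```bash
python3 -m handwheel '[{"dx":-5.78,"dy":0.15,"dz":-0.79,"wx":-0.033,"wy":0.045,"wz":0.124},{"dx":-5.78,"dy":0.15,"dz":-0.79,"wx":-0.033,"wy":0.045,"wz":0.124},{"dx":-5.78,"dy":0.15,"dz":-0.79,"wx":-0.033,"wy":0.045,"wz":0.124},{"dx":-5.78,"dy":0.15,"dz":-0.79,"wx":-0.033,"wy":0.045,"wz":0.124},{"dx":-5.78,"dy":0.15,"dz":-0.79,"wx":-0.033,"wy":0.045,"wz":0.124}]'; python3 -m handwheel '[{"dx":-5.78,"dy":0.15,"dz":-0.79,"wx":-0.033,"wy":0.045,"wz":0.124},{"dx":-5.78,"dy":0.15,"dz":-0.79,"wx":-0.033,"wy":0.045,"wz":0.124},{"dx":-5.78,"dy":0.15,"dz":-0.79,"wx":-0.033,"wy":0.045,"wz":0.124},{"dx":-5.78,"dy":0.15,"dz":-0.79,"wx":-0.033,"wy":0.045,"wz":0.124},{"dx":-5.78,"dy":0.15,"dz":-0.79,"wx":-0.033,"wy":0.045,"wz":0.124},{"claw":65},{"claw":65}]' 25
python3 - <<'E'
from h import *
print(cur().round(4))
f=grab('wrist','w1.png')
np.set_printoptions(precision=4,suppress=True)
u=np.array([-.035,1,0]);v=np.array([1,.035,0])
for n,sx,L in (('long',-.04,.15),('short',.04,.12)):
    b=np.array([.5353,.2855,.034])+v*sx-u*.0494; d=u*.866+np.array([0,0,.5])
    print(n,proj(f,[b,b+d*.057,b+d*L]))
E
```

```text
[[-0.9662  0.2579  0.      0.1612]
 [ 0.2579  0.9662  0.      0.6039]
 [-0.      0.     -1.      0.2313]
 [ 0.      0.      0.      1.    ]]
long [[120.3238 431.6172]
 [138.7479 444.0835]
 [175.4367 468.3291]]
short [[141.5059 461.6015]
 [160.4975 475.1725]
 [184.778  492.1783]]schema error: expected keys dx, dy, dz, wx, wy, wz, claw
schema error: expected keys dx, dy, dz, wx, wy, wz, claw
```

View pics/w1.png

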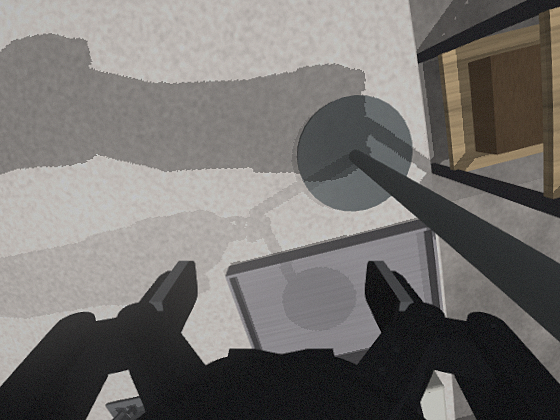

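The wrist picture shows the gripper at its start. A round stand base is at (355,153) with a rod rising to the right, and a tray is below. The move was refused because every row needs all the keys, so I'll check where the rod stands before moving.

Run:
```python
from h import *
f=grab('wrist')
np.set_printoptions(precision=4,suppress=True)
print('cam',-np.array(f['R']).T@f['t'], np.array(f['R'])[2])
print(atz(f,[(355,153),(297,150)],.0)); print(atz(f,[(560,350),(560,350),(290,300)],[.2,.4,0]))
```

```text
cam [0.089  0.6242 0.3732] [ 0.282  -0.0758 -0.9564]
[[0.1495 0.7059 0.    ]
 [0.127  0.6352 0.    ]]
[[0.3072 0.7928 0.2   ]
 [0.0552 0.5981 0.4   ]
 [0.3378 0.572  0.    ]]
```

```bash
python3 -m handwheel '[{"dx":-5.78,"dy":0.15,"dz":-0.79,"wx":-0.033,"wy":0.045,"wz":0.124,"claw":65},{"dx":-5.78,"dy":0.15,"dz":-0.79,"wx":-0.033,"wy":0.045,"wz":0.124,"claw":65},{"dx":-5.78,"dy":0.15,"dz":-0.79,"wx":-0.033,"wy":0.045,"wz":0.124,"claw":65},{"dx":-5.78,"dy":0.15,"dz":-0.79,"wx":-0.033,"wy":0.045,"wz":0.124,"claw":65},{"dx":-5.78,"dy":0.15,"dz":-0.79,"wx":-0.033,"wy":0.045,"wz":0.124,"claw":65}]' 25; python3 -m handwheel '[{"dx":-5.78,"dy":0.15,"dz":-0.79,"wx":-0.033,"wy":0.045,"wz":0.124,"claw":65},{"dx":-5.78,"dy":0.15,"dz":-0.79,"wx":-0.033,"wy":0.045,"wz":0.124,"claw":65},{"dx":-5.78,"dy":0.15,"dz":-0.79,"wx":-0.033,"wy":0.045,"wz":0.124,"claw":65},{"dx":-5.78,"dy":0.15,"dz":-0.79,"wx":-0.033,"wy":0.045,"wz":0.124,"claw":65},{"dx":-5.78,"dy":0.15,"dz":-0.79,"wx":-0.033,"wy":0.045,"wz":0.124,"claw":65},{"dx":0,"dy":0,"dz":0,"wx":0,"wy":0,"wz":0,"claw":65}]'
cat > m1.py <<'E'
from h import *
print(cur().round(4))
f=grab('wrist','w2.png')
np.set_printoptions(precision=4,suppress=True)
u=np.array([-.035,1,0]);v=np.array([1,.035,0])
for n,sx,L in (('long',-.04,.15),('short',.04,.12)):
    b=np.array([.5353,.2855,.034])+v*sx-u*.0494; d=u*.866+np.array([0,0,.5])
    print(n,proj(f,[b,b+d*.057,b+d*L]))
    for m in optics.masks_of(n+'_tube','wrist')[:3]: print(m['p'],m['rect'])
E
python3 m1.py
```

```text
clock: 2.17
position: [0.416, 0.4687, 0.2423]
tool_rot: [3.052, -0.262, 2.264]
force: [1.4, 0.3, -0.4]
grip_width: 0.0556
finger_force: 0.0
clock: 2.92
position: [0.5394, 0.2146, 0.1735]
tool_rot: [-3.137, -0.52, 1.598]
force: [0.8, 1.2, 0.3]
grip_width: 0.0556
finger_force: 0.0
[[-0.0238  0.9996 -0.0181  0.5394]
 [ 0.8675  0.0296  0.4965  0.2146]
 [ 0.4968 -0.0039 -0.8678  0.1735]
 [ 0.      0.      0.      1.    ]]
long [[240.9535 249.6582]
 [238.1802 195.945 ]
 [233.2631  93.8072]]
0.94 [217.6, 103.0, 38.3, 160.3]
short [[318.703  249.2474]
 [320.6422 195.4617]
 [322.8953 128.2359]]
0.67 [304.7, 134.4, 30.1, 125.2]
```

View pics/w2.png

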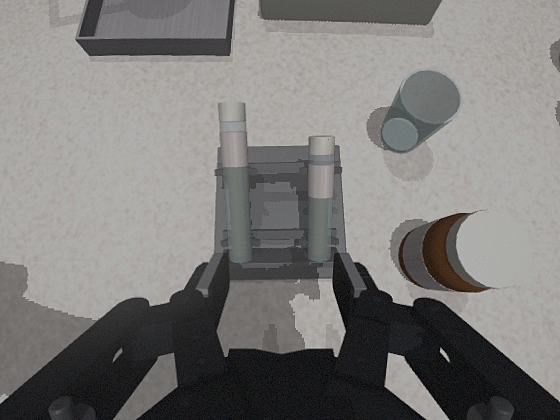

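The wrist picture shows both tubes clear. The long one runs from cap (232,108) to base (240,258), and the short one from cap (322,140) to base (320,256). I'll fit the rack pose to both silhouettes.

```bash
cat > fit.py <<'E'
from h import *
from scipy.optimize import minimize
np.set_printoptions(precision=4,suppress=True)
def sil(f,b,d,L,r=.012):
    d=d/np.linalg.norm(d); a=np.cross(d,[0,0,1.]); a/=np.linalg.norm(a); c=np.cross(d,a)
    t=np.linspace(0,2*np.pi,40)[:,None]; ring=r*(np.cos(t)*a+np.sin(t)*c)
    h=cv2.convexHull((proj(f,np.r_[b+ring,b+d*L+ring])*16).astype(np.int32))
    m=np.zeros((420,560),np.uint8); cv2.fillConvexPoly(m,h,1,shift=4); return m>0
def iou(a,b): return (a&b).sum()/(a|b).sum()
def tube_rack(p,sx):
    u=np.array([-np.sin(p[2]),np.cos(p[2]),0]); v=np.array([u[1],-u[0],0])
    m=np.array([p[0],p[1],.0625])+v*sx; d=u*.8660+np.array([0,0,.5])
    return m-d*.057,d
E
python3 - <<'E'
from fit import *
f=grab('wrist'); M={n:optics.masks_of(n+'_tube','wrist')[0]['region'] for n in('long','short')}
S=(('long',-.04,.15),('short',.04,.12))
def cost(p): return -sum(iou(sil(f,*tube_rack(p,sx),L),M[n]) for n,sx,L in S)
r=minimize(cost,[.535,.277,.035],method='Nelder-Mead',options=dict(initial_simplex=[[.535,.277,.035],[.54,.277,.035],[.535,.285,.035],[.535,.277,.08]],xatol=1e-4,fatol=1e-4))
print(r.x,r.fun); p=r.x
for n,sx,L in S:
    b,d=tube_rack(p,sx); print(n,'base',b,iou(sil(f,b,d,L),M[n]))
b,d=tube_rack(p,-.04); R=Rtool(d,np.pi/6); g=b+.057*d
T=pose(g+.019*R[:,2],R); T1=pose(T[:3,3]-.06*R[:,2],R)
print(T.round(4)); step(T1,3); step(T,4,T1)
E
```

```text
[0.5348 0.278  0.0561] -1.9018658329787534
long base [0.4976 0.2264 0.034 ] 0.9473065161138555
short base [0.5775 0.2309 0.034 ] 0.9545593168648978
[[-0.0485  0.9984 -0.028   0.4943]
 [ 0.8647  0.056   0.4992  0.2852]
 [ 0.5     0.     -0.866   0.046 ]
 [ 0.      0.      0.      1.    ]]
3 rows d(cm) [-0.276 -1.349  2.829] w [ 0.0021  0.0004 -0.004 ]
   [0.524 0.233 0.15 ]
   [0.51  0.244 0.124]
   [0.496 0.255 0.098]
4 rows d(cm) [-0.  -0.   1.5] w [-0. -0. -0.]
   [0.496 0.263 0.085]
   [0.495 0.27  0.072]
   [0.495 0.278 0.059]
   [0.494 0.285 0.046]
```

```bash
python3 -m handwheel '[{"dx":-0.28,"dy":-1.35,"dz":2.83,"wx":0.002,"wy":0,"wz":-0.004,"claw":65},{"dx":-0.28,"dy":-1.35,"dz":2.83,"wx":0.002,"wy":0,"wz":-0.004,"claw":65},{"dx":-0.28,"dy":-1.35,"dz":2.83,"wx":0.002,"wy":0,"wz":-0.004,"claw":65},{"dx":0,"dy":0,"dz":1.5,"wx":0,"wy":0,"wz":0,"claw":65},{"dx":0,"dy":0,"dz":1.5,"wx":0,"wy":0,"wz":0,"claw":65},{"dx":0,"dy":0,"dz":1.5,"wx":0,"wy":0,"wz":0,"claw":65},{"dx":0,"dy":0,"dz":0,"wx":0,"wy":0,"wz":0,"claw":65}]' 25
python3 - <<'E'
from fit import *
p=[.5348,.278,.0561]; b,d=tube_rack(p,-.04); R=Rtool(d,np.pi/6); g=b+.057*d
T=pose(g+.019*R[:,2],R); step(T,1,show=False)
f=grab('wrist','w3.png'); M=optics.masks_of('long_tube','wrist')
for m in M[:2]: print(m['p'],m['rect'],iou(sil(f,b,d,.15),m['region']))
E
```

```text
clock: 4.1
position: [0.4949, 0.2766, 0.0578]
tool_rot: [-3.14, -0.522, 1.624]
force: [0.6, 0.9, 0.3]
grip_width: 0.0554
finger_force: 0.0
1 rows d(cm) [ 0.169 -0.008  1.451] w [ 0.      0.0015 -0.0028]
0.65 [256.1, 71.2, 55.3, 283.9] 0.9172337939093971
```

```bash
python3 -m handwheel '[{"dx":0.17,"dy":0,"dz":1.45,"wx":0,"wy":0,"wz":0,"claw":65},{"dx":0,"dy":0,"dz":0,"wx":0,"wy":0,"wz":0,"claw":20},{"dx":0,"dy":0,"dz":0,"wx":0,"wy":0,"wz":0,"claw":20},{"dx":0,"dy":0,"dz":0,"wx":0,"wy":0,"wz":0,"claw":20},{"dx":0,"dy":0,"dz":0,"wx":0,"wy":0,"wz":0,"claw":20}]' 25
python3 -m handwheel '[{"dx":0,"dy":0,"dz":-0.5,"wx":0,"wy":0,"wz":0,"claw":20},{"dx":0,"dy":0,"dz":-1.5,"wx":0,"wy":0,"wz":0,"claw":20},{"dx":0,"dy":0,"dz":-3,"wx":0,"wy":0,"wz":0,"claw":20},{"dx":0,"dy":0,"dz":-4,"wx":0,"wy":0,"wz":0,"claw":20},{"dx":0,"dy":0,"dz":-4,"wx":0,"wy":0,"wz":0,"claw":20}]'
```

```text
clock: 4.82
position: [0.4947, 0.2847, 0.0469]
tool_rot: [-3.141, -0.522, 1.624]
force: [-1.0, 1.2, -0.9]
grip_width: 0.0235
finger_force: 25.5
clock: 5.45
position: [0.498, 0.2187, 0.1613]
tool_rot: [-3.141, -0.521, 1.623]
force: [0.4, 0.0, -1.0]
grip_width: 0.0231
finger_force: 25.5
```

Run:
```python
from fit import *
u=np.array([-.157,.988,0]); R=Rtool(u,0)
T=pose([.5966,-.170,.20],R); step(T,8)
```

```text
8 rows d(cm) [-4.66   0.754 -1.914] w [ 0.0034 -0.0651 -0.0128]
   [0.508 0.169 0.155]
   [0.519 0.12  0.151]
   [0.53  0.07  0.151]
   [0.543 0.021 0.155]
   [ 0.555 -0.028  0.161]
   [ 0.569 -0.077  0.171]
   [ 0.582 -0.124  0.184]
   [ 0.597 -0.17   0.2  ]
```

```bash
python3 -m handwheel '[{"dx":-4.66,"dy":0.75,"dz":-1.91,"wx":0.003,"wy":-0.065,"wz":-0.013,"claw":20},{"dx":-4.66,"dy":0.75,"dz":-1.91,"wx":0.003,"wy":-0.065,"wz":-0.013,"claw":20},{"dx":-4.66,"dy":0.75,"dz":-1.91,"wx":0.003,"wy":-0.065,"wz":-0.013,"claw":20},{"dx":-4.66,"dy":0.75,"dz":-1.91,"wx":0.003,"wy":-0.065,"wz":-0.013,"claw":20},{"dx":-4.66,"dy":0.75,"dz":-1.91,"wx":0.003,"wy":-0.065,"wz":-0.013,"claw":20},{"dx":-4.66,"dy":0.75,"dz":-1.91,"wx":0.003,"wy":-0.065,"wz":-0.013,"claw":20},{"dx":-4.66,"dy":0.75,"dz":-1.91,"wx":0.003,"wy":-0.065,"wz":-0.013,"claw":20},{"dx":-4.66,"dy":0.75,"dz":-1.91,"wx":0.003,"wy":-0.065,"wz":-0.013,"claw":20}]'
python3 - <<'E'
from fit import *
print(cur().round(3))
f=grab('wrist','w4.png')
fg=np.array([.5414,-.2693,.042]);u=np.array([-.157,.988,0]);v=np.array([.988,.157,0])
for k in (0,1): print('saddles',k,proj(f,[fg+v*.07*k+u*.034,fg+v*.07*k+u*.107,fg+v*.07*k+u*.0125]))
for n in('front_pad','panel','cab','front_groove','long_tube'):
    print(n,[(round(m['p'],2),m['rect']) for m in optics.masks_of(n,'wrist')[:3]])
E
```

```text
clock: 6.45
position: [0.5962, -0.1709, 0.1991]
tool_rot: [3.139, 0.001, 1.728]
force: [-0.6, -0.0, -0.9]
grip_width: 0.023
finger_force: 25.5
[[-0.157  0.988  0.003  0.596]
 [ 0.988  0.157 -0.001 -0.171]
 [-0.001  0.003 -1.     0.199]
 [ 0.     0.     0.     1.   ]]
saddles 0 [[218.3312 243.2579]
 [213.9387 178.8413]
 [219.5627 260.6007]]
saddles 1 [[280.864  243.2737]
 [280.8936 178.7483]
 [280.8558 260.6403]]
front_pad [(0.62, [47.8, 326.0, 64.6, 43.1]), (0.49, [211.1, 257.1, 15.9, 15.2])]
panel [(0.8, [116.3, 68.2, 252.3, 237.4]), (0.46, [45.6, 325.9, 68.9, 40.3])]
cab [(0.87, [116.3, 54.9, 443.7, 277.3])]
front_groove [(0.88, [117.8, 66.6, 249.9, 237.7])]
long_tube [(0.68, [252.4, 69.7, 63.3, 286.5])]
```

View pics/w4.png

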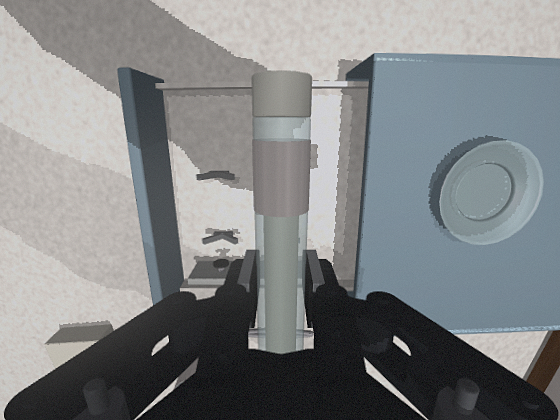

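The wrist picture shows the long tube held level. The front groove's saddles are at about (216,175) and (220,237), and a dark pad on the end bar is near (222,264). I'll zoom in on that area for the numbers.

Run:
```python
import cv2
a=cv2.imread('pics/w4.png')[160:300,110:270]
cv2.imwrite('pics/w4c.png',cv2.resize(a,(680,595),interpolation=cv2.INTER_CUBIC))
```

```text
(no output)
```

View pics/w4c.png

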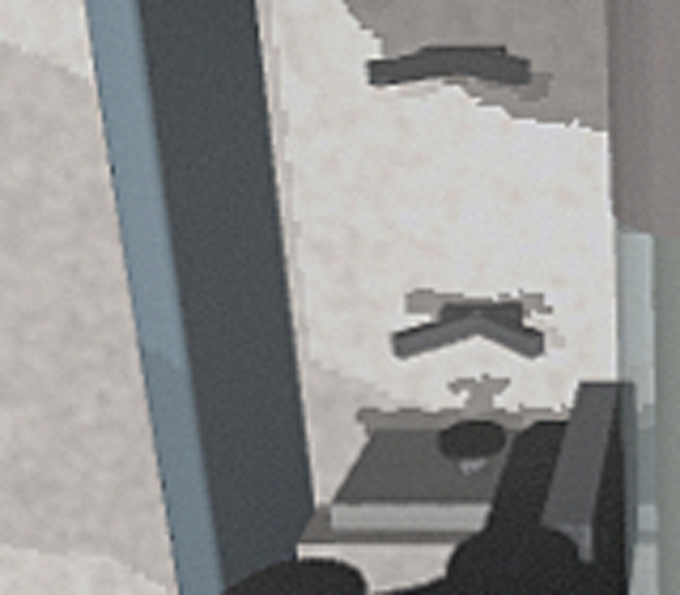

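```bash
cat > drw.py <<'E'
from fit import *
from scipy.optimize import least_squares
def where():
    f=grab('wrist')
    C=lambda a,b:np.array([110+a/4.25,160+b/4.25])
    px=np.array([C(395,347),C(543,344),C(369,73),C(530,70)])
    W=atz(f,px,.042)
    L=np.array([[-.017,.034],[.017,.034],[-.017,.107],[.017,.107]])
    def G(p): 
        u=np.array([-np.sin(p[2]),np.cos(p[2])]);v=np.array([u[1],-u[0]])
        return np.array(p[:2])+L[:,:1]*v+L[:,1:]*u
    r=least_squares(lambda p:(G(p)-W[:,:2]).ravel(),[.54,-.27,.157]); print('front_groove x,y,yaw',r.x,'res',r.fun)
    p=r.x; u=np.array([-np.sin(p[2]),np.cos(p[2])])
    pad=atz(f,[C(473,440)],.042)[0]; print('pad y in groove',(pad[:2]-p[:2])@u)
    return f,p
E
python3 - <<'E'
from drw import *
f,p=where()
m=optics.masks_of('long_tube','wrist')[0]; reg=m['region'].copy()
T=cur(); x=T[:3,0]; g=T[:3,3]-.019*T[:3,2]
reg[250:]=0
def c(q):
    s=sil(f,g-x*q[0]+T[:3,1]*q[1]+T[:3,2]*q[2],x+T[:3,2]*q[3],.15); s[250:]=0; return -iou(s,reg)
best=minimize(c,[.057,0,0,0],method='Nelder-Mead',options=dict(initial_simplex=[[.057,0,0,0],[.05,0,0,0],[.057,.004,0,0],[.057,0,.004,0],[.057,0,0,.03]],xatol=1e-4,fatol=1e-4))
print(best.x,best.fun, [ (a,round(-c([a,0,0,0]),3)) for a in (.05,.053,.057,.061,.065)])
E
```

```text
front_groove x,y,yaw [ 0.5439 -0.2627  0.1673] res [ 0.0025  0.0004 -0.0022 -0.001   0.0026  0.0009 -0.0029 -0.0003]
pad y in groove 0.006926443676364348
[ 0.0568 -0.0001 -0.0023  0.0236] -0.9877539119447954 [(0.05, np.float64(0.872)), (0.053, np.float64(0.918)), (0.057, np.float64(0.978)), (0.061, np.float64(0.91)), (0.065, np.float64(0.842))]
```

Run:
```python
from fit import *
u=np.array([-np.sin(.163),np.cos(.163),0]); R=Rtool(u,0)
T=pose([.5992,-.175,.032],R); step(T,6,show=False)
```

```text
6 rows d(cm) [-0.128  0.027  2.758] w [ 0.0005 -0.0003 -0.0007]
```

```bash
python3 -m handwheel '[{"dx":-0.2,"dy":0.1,"dz":3.5,"wx":0.003,"wy":-0.002,"wz":-0.004,"claw":20},{"dx":-0.2,"dy":0.06,"dz":4,"wx":0,"wy":0,"wz":0,"claw":20},{"dx":-0.2,"dy":0,"dz":4,"wx":0,"wy":0,"wz":0,"claw":20},{"dx":-0.17,"dy":0,"dz":2.5,"wx":0,"wy":0,"wz":0,"claw":20},{"dx":0,"dy":0,"dz":1.5,"wx":0,"wy":0,"wz":0,"claw":20},{"dx":0,"dy":0,"dz":0.8,"wx":0,"wy":0,"wz":0,"claw":20},{"dx":0,"dy":0,"dz":0,"wx":0,"wy":0,"wz":0,"claw":20}]'
python3 - <<'E'
from fit import *
print(cur().round(4), monitor.observe()['force'])
f=grab('wrist','w5.png')
E
```

```text
clock: 7.72
position: [0.5995, -0.1758, 0.0347]
tool_rot: [3.141, 0.001, 1.734]
force: [0.8, 0.2, 0.3]
grip_width: 0.0232
finger_force: 25.6
[[-0.162   0.9868  0.0003  0.5995]
 [ 0.9868  0.162  -0.0006 -0.1758]
 [-0.0007  0.0002 -1.      0.0347]
 [ 0.      0.      0.      1.    ]] [0.7614 0.1847 0.2574]
```

View pics/w5.png

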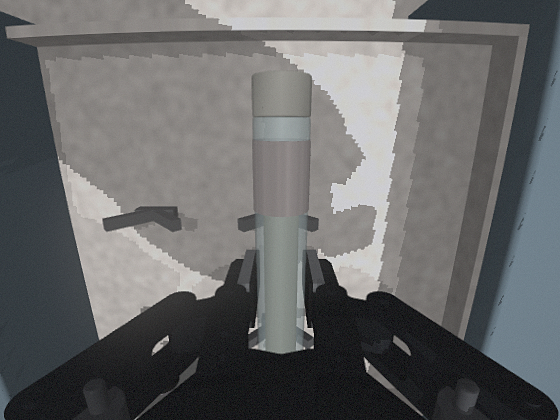

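The wrist picture shows the tube just above the rear groove. The +y saddle's tips are at (240,222) and (318,222) and the tube centre is at x≈282, so the tube is aligned to about 1 mm. I'll descend gently.

```bash
python3 -m handwheel '[{"dx":0,"dy":-0.1,"dz":0.3,"wx":0,"wy":0,"wz":0,"claw":20},{"dx":0,"dy":0,"dz":0.3,"wx":0,"wy":0,"wz":0,"claw":20},{"dx":0,"dy":0,"dz":0.1,"wx":0,"wy":0,"wz":0,"claw":20},{"dx":0,"dy":0,"dz":0,"wx":0,"wy":0,"wz":0,"claw":20}]'
for i in 1 ; do python3 -m handwheel '[{"dx":0,"dy":0,"dz":0.1,"wx":0,"wy":0,"wz":0,"claw":20},{"dx":0,"dy":0,"dz":0,"wx":0,"wy":0,"wz":0,"claw":20}]'; python3 -m handwheel '[{"dx":0,"dy":0,"dz":0.1,"wx":0,"wy":0,"wz":0,"claw":20},{"dx":0,"dy":0,"dz":0,"wx":0,"wy":0,"wz":0,"claw":20}]'; done
```

```text
clock: 8.28
position: [0.5985, -0.1761, 0.0274]
tool_rot: [3.142, 0.001, 1.733]
force: [-0.2, 0.0, -0.5]
grip_width: 0.0229
finger_force: 25.6
clock: 8.52
position: [0.5985, -0.1761, 0.0264]
tool_rot: [3.141, 0.001, 1.733]
force: [0.3, 0.4, -1.2]
grip_width: 0.0231
finger_force: 25.6
clock: 8.78
position: [0.5984, -0.1761, 0.0254]
tool_rot: [3.142, 0.001, 1.733]
force: [-0.6, -0.3, -1.3]
grip_width: 0.0231
finger_force: 25.6
```

```bash
R='' ; python3 -m handwheel '[{"dx":0,"dy":0,"dz":0.1,"wx":0,"wy":0,"wz":0,"claw":20},{"dx":0,"dy":0,"dz":0,"wx":0,"wy":0,"wz":0,"claw":20}]'; python3 -m handwheel '[{"dx":0,"dy":0,"dz":0.05,"wx":0,"wy":0,"wz":0,"claw":20},{"dx":0,"dy":0,"dz":0,"wx":0,"wy":0,"wz":0,"claw":20}]'; python3 -m handwheel '[{"dx":0,"dy":0,"dz":0.05,"wx":0,"wy":0,"wz":0,"claw":20},{"dx":0,"dy":0,"dz":0,"wx":0,"wy":0,"wz":0,"claw":20}]'; python3 -c "
from h import *
print(monitor.observe()['force'])"
```

```text
clock: 9.02
position: [0.5984, -0.1761, 0.0244]
tool_rot: [3.142, 0.001, 1.733]
force: [0.3, -0.8, 0.1]
grip_width: 0.0229
finger_force: 25.6
clock: 9.28
position: [0.5985, -0.1761, 0.0239]
tool_rot: [3.141, 0.001, 1.733]
force: [0.0, 0.1, -1.6]
grip_width: 0.0232
finger_force: 25.6
clock: 9.52
position: [0.5985, -0.1762, 0.0237]
tool_rot: [3.141, 0.001, 1.733]
force: [-1.5, -0.3, 3.5]
grip_width: 0.0232
finger_force: 26.0
[-1.49082202 -0.3371145   3.54454938]
```

```bash
python3 -m handwheel '[{"dx":0,"dy":0,"dz":-0.1,"wx":0,"wy":0,"wz":0,"claw":20},{"dx":-0.4,"dy":0,"dz":0,"wx":0,"wy":0,"wz":0,"claw":20},{"dx":-0.4,"dy":0,"dz":0,"wx":0,"wy":0,"wz":0,"claw":20},{"dx":0,"dy":0,"dz":0,"wx":0,"wy":0,"wz":0,"claw":20}]'; python3 -m handwheel '[{"dx":-0.1,"dy":0,"dz":0,"wx":0,"wy":0,"wz":0,"claw":20},{"dx":0,"dy":0,"dz":0,"wx":0,"wy":0,"wz":0,"claw":20}]'; python3 -m handwheel '[{"dx":-0.1,"dy":0,"dz":0,"wx":0,"wy":0,"wz":0,"claw":20},{"dx":0,"dy":0,"dz":0,"wx":0,"wy":0,"wz":0,"claw":20}]'
python3 - <<'E'
from h import *
for i in range(6):
    print(monitor.observe()['force'].round(2)); grab('wrist','w6.png')
E
```

```text
clock: 10.02
position: [0.5997, -0.1847, 0.0244]
tool_rot: [3.141, 0.001, 1.733]
force: [-0.2, -0.2, -0.5]
grip_width: 0.0227
finger_force: 25.5
clock: 10.28
position: [0.6, -0.185, 0.0245]
tool_rot: [3.141, 0.001, 1.733]
force: [0.1, -0.3, -0.4]
grip_width: 0.0229
finger_force: 25.5
clock: 10.52
position: [0.6001, -0.1861, 0.0245]
tool_rot: [3.141, 0.001, 1.733]
force: [-0.5, 0.1, -1.2]
grip_width: 0.0232
finger_force: 25.5
[-0.48  0.09 -1.15]
[-0.41 -0.01 -0.96]
[-0.3  -0.35 -1.37]
[-0.1  -0.54 -1.18]
[-0.58  0.06 -1.37]
[-0.32  0.57 -1.55]
```

```bash
python3 -m handwheel '[{"dx":-0.1,"dy":0,"dz":0,"wx":0,"wy":0,"wz":0,"claw":20},{"dx":-0.1,"dy":0,"dz":0,"wx":0,"wy":0,"wz":0,"claw":20},{"dx":0,"dy":0,"dz":0,"wx":0,"wy":0,"wz":0,"claw":20}]'; python3 -m handwheel '[{"dx":-0.1,"dy":0,"dz":0,"wx":0,"wy":0,"wz":0,"claw":20},{"dx":0,"dy":0,"dz":0,"wx":0,"wy":0,"wz":0,"claw":20}]'
```

```text
clock: 11.2
position: [0.6004, -0.1881, 0.0245]
tool_rot: [3.141, 0.001, 1.733]
force: [0.1, -0.0, -0.9]
grip_width: 0.0231
finger_force: 25.5
clock: 11.45
position: [0.6006, -0.1891, 0.0245]
tool_rot: [3.141, 0.001, 1.733]
force: [0.8, 0.6, -1.7]
grip_width: 0.0231
finger_force: 25.5
```

```bash
python3 -m handwheel '[{"dx":-0.1,"dy":0,"dz":0,"wx":0,"wy":0,"wz":0,"claw":20},{"dx":0,"dy":0,"dz":0,"wx":0,"wy":0,"wz":0,"claw":20}]'; python3 -c "
from h import *
for i in range(3): print(monitor.observe()['force'].round(2)); grab('top')"
```

```text
clock: 11.7
position: [0.6007, -0.1901, 0.0245]
tool_rot: [3.141, 0.001, 1.733]
force: [-0.6, -0.4, -2.0]
grip_width: 0.0233
finger_force: 25.5
[-0.63 -0.37 -1.98]
[-0.52  0.19 -0.51]
[-0.3   0.22 -0.58]
```

```bash
python3 -m handwheel '[{"dx":-0.1,"dy":0,"dz":0,"wx":0,"wy":0,"wz":0,"claw":20},{"dx":0,"dy":0,"dz":0,"wx":0,"wy":0,"wz":0,"claw":20}]';python3 -m handwheel '[{"dx":-0.1,"dy":0,"dz":0,"wx":0,"wy":0,"wz":0,"claw":20},{"dx":0,"dy":0,"dz":0,"wx":0,"wy":0,"wz":0,"claw":20}]'
```

```text
clock: 12.1
position: [0.6009, -0.191, 0.0245]
tool_rot: [3.141, 0.001, 1.733]
force: [-0.4, 0.1, -1.0]
grip_width: 0.0233
finger_force: 25.5
clock: 12.35
position: [0.6011, -0.192, 0.0245]
tool_rot: [3.141, 0.001, 1.733]
force: [-0.1, 0.9, -0.1]
grip_width: 0.0233
finger_force: 25.5
```

```bash
python3 -m handwheel '[{"dx":-0.1,"dy":0,"dz":0,"wx":0,"wy":0,"wz":0,"claw":20},{"dx":0,"dy":0,"dz":0,"wx":0,"wy":0,"wz":0,"claw":20}]'; python3 -c "
from h import *
for i in range(3): print(monitor.observe()['force'].round(2)); grab('top')"
```

```text
clock: 12.6
position: [0.6013, -0.193, 0.0245]
tool_rot: [3.141, 0.001, 1.733]
force: [0.1, -0.3, -0.4]
grip_width: 0.0232
finger_force: 25.5
[ 0.12 -0.26 -0.41]
[-0.26  0.32 -2.24]
[ 0.27 -0.32 -1.96]
```

```bash
python3 -m handwheel '[{"dx":-0.07,"dy":0,"dz":0,"wx":0,"wy":0,"wz":0,"claw":20},{"dx":0,"dy":0,"dz":0,"wx":0,"wy":0,"wz":0,"claw":20}]'; python3 -c "
from h import *
for i in range(3): print(monitor.observe()['force'].round(2)); grab('top')"
```

```text
clock: 13.0
position: [0.6014, -0.1936, 0.0245]
tool_rot: [3.141, 0.001, 1.733]
force: [0.6, 0.3, -1.0]
grip_width: 0.0232
finger_force: 25.5
[ 0.57  0.27 -1.01]
[-0.4   0.56 -0.95]
[-0.04  0.11 -1.02]
```

```bash
python3 -m handwheel '[{"dx":-0.08,"dy":0,"dz":0,"wx":0,"wy":0,"wz":0,"claw":20},{"dx":0,"dy":0,"dz":0,"wx":0,"wy":0,"wz":0,"claw":20}]'
```

```text
clock: 13.4
position: [0.6015, -0.1945, 0.0245]
tool_rot: [3.141, 0.001, 1.733]
force: [0.5, -0.2, -1.7]
grip_width: 0.0229
finger_force: 25.5
```

```bash
python3 -m handwheel '[{"dx":-0.08,"dy":0,"dz":0,"wx":0,"wy":0,"wz":0,"claw":20},{"dx":0,"dy":0,"dz":0,"wx":0,"wy":0,"wz":0,"claw":20}]'
```

```text
clock: 13.65
position: [0.6016, -0.1953, 0.0245]
tool_rot: [3.141, 0.001, 1.733]
force: [0.4, 0.9, -0.6]
grip_width: 0.0233
finger_force: 25.5
```

```bash
python3 -m handwheel '[{"dx":-0.08,"dy":0,"dz":0,"wx":0,"wy":0,"wz":0,"claw":20},{"dx":0,"dy":0,"dz":0,"wx":0,"wy":0,"wz":0,"claw":20}]'
```

```text
clock: 13.9
position: [0.6017, -0.1961, 0.0245]
tool_rot: [3.141, 0.001, 1.733]
force: [-0.6, 0.6, -2.6]
grip_width: 0.0231
finger_force: 25.5
```

```bash
python3 -m handwheel '[{"dx":-0.07,"dy":0,"dz":0,"wx":0,"wy":0,"wz":0,"claw":20},{"dx":0,"dy":0,"dz":0,"wx":0,"wy":0,"wz":0,"claw":20}]'; python3 -m handwheel '[{"dx":-0.07,"dy":0,"dz":0,"wx":0,"wy":0,"wz":0,"claw":20},{"dx":0,"dy":0,"dz":0,"wx":0,"wy":0,"wz":0,"claw":20}]'
```

```text
clock: 14.15
position: [0.6019, -0.1967, 0.0245]
tool_rot: [3.141, 0.001, 1.733]
force: [0.6, -0.0, -1.3]
grip_width: 0.0233
finger_force: 25.5
clock: 14.4
position: [0.602, -0.1974, 0.0245]
tool_rot: [3.141, 0.001, 1.733]
force: [-0.7, 0.4, -0.9]
grip_width: 0.0232
finger_force: 25.5
```

```bash
python3 -m handwheel '[{"dx":-0.07,"dy":0,"dz":0,"wx":0,"wy":0,"wz":0,"claw":20},{"dx":0,"dy":0,"dz":0,"wx":0,"wy":0,"wz":0,"claw":20}]'; python3 -m handwheel '[{"dx":-0.07,"dy":0,"dz":0,"wx":0,"wy":0,"wz":0,"claw":20},{"dx":0,"dy":0,"dz":0,"wx":0,"wy":0,"wz":0,"claw":20}]'
python3 - <<'E'
from fit import *
f=grab('wrist','w7.png'); reg=optics.masks_of('long_tube','wrist')[0]['region'].copy()
T=cur(); x=T[:3,0]; g=T[:3,3]-.0183*T[:3,2]; reg[230:]=0
for a in (.051,.053,.055,.057,.059,.061):
    s=sil(f,g-x*a,x,.15); s[230:]=0; print(a,round(iou(s,reg),3))
E
```

```text
clock: 14.65
position: [0.6021, -0.1981, 0.0245]
tool_rot: [3.141, 0.001, 1.733]
force: [-0.8, 0.7, -2.0]
grip_width: 0.0231
finger_force: 25.5
clock: 14.9
position: [0.6021, -0.1985, 0.0245]
tool_rot: [3.142, 0.0, 1.733]
force: [-0.4, 1.9, -0.6]
grip_width: 0.0231
finger_force: 25.6
0.051 0.882
0.053 0.915
0.055 0.952
0.057 0.979
0.059 0.941
0.061 0.902
```

```bash
python3 -m handwheel '[{"dx":-0.05,"dy":0,"dz":0,"wx":0,"wy":0,"wz":0,"claw":20},{"dx":0,"dy":0,"dz":0,"wx":0,"wy":0,"wz":0,"claw":20},{"dx":0,"dy":0,"dz":0,"wx":0,"wy":0,"wz":0,"claw":20}]'
```

```text
clock: 15.38
position: [0.6022, -0.199, 0.0245]
tool_rot: [3.142, 0.0, 1.734]
force: [-1.0, 4.0, -0.7]
grip_width: 0.023
finger_force: 25.6
```

```bash
python3 -m handwheel '[{"dx":0.2,"dy":0,"dz":0,"wx":0,"wy":0,"wz":0,"claw":20},{"dx":0.22,"dy":0,"dz":0,"wx":0,"wy":0,"wz":0,"claw":20},{"dx":0,"dy":0,"dz":0,"wx":0,"wy":0,"wz":0,"claw":20}]';  python3 -m handwheel '[{"dx":0,"dy":0,"dz":0.05,"wx":0,"wy":0,"wz":0,"claw":20},{"dx":0,"dy":0,"dz":0.03,"wx":0,"wy":0,"wz":0,"claw":20},{"dx":0,"dy":0,"dz":0,"wx":0,"wy":0,"wz":0,"claw":20}]'
```

```text
clock: 15.75
position: [0.6017, -0.1951, 0.0246]
tool_rot: [3.141, 0.001, 1.733]
force: [-0.6, 1.0, -1.2]
grip_width: 0.023
finger_force: 25.5
clock: 16.12
position: [0.6016, -0.1953, 0.0237]
tool_rot: [3.141, 0.001, 1.733]
force: [-0.2, -0.6, 0.1]
grip_width: 0.0229
finger_force: 25.7
```

```bash
python3 -m handwheel '[{"dx":0,"dy":0,"dz":0.02,"wx":0,"wy":0,"wz":0,"claw":20},{"dx":0,"dy":0,"dz":0,"wx":0,"wy":0,"wz":0,"claw":32},{"dx":0,"dy":0,"dz":0,"wx":0,"wy":0,"wz":0,"claw":40},{"dx":0,"dy":0,"dz":0,"wx":0,"wy":0,"wz":0,"claw":50}]';  python3 -m handwheel '[{"dx":0,"dy":0,"dz":-1,"wx":0,"wy":0,"wz":0,"claw":50},{"dx":0,"dy":0,"dz":-3,"wx":0,"wy":0,"wz":0,"claw":50},{"dx":0,"dy":0,"dz":-5,"wx":0,"wy":0,"wz":0,"claw":65},{"dx":2,"dy":0,"dz":-6,"wx":0,"wy":0,"wz":0,"claw":65},{"dx":4,"dy":0,"dz":-3,"wx":0,"wy":0,"wz":0,"claw":65},{"dx":4,"dy":0,"dz":0,"wx":0,"wy":0,"wz":0,"claw":65},{"dx":0,"dy":0,"dz":0,"wx":0,"wy":0,"wz":0,"claw":65}]'
python3 - <<'E'
from fit import *
f=grab('wrist','w8.png'); m=optics.masks_of('long_tube','wrist')[0]; print(m['p'],m['rect'])
a=f['frame'][140:350,150:430]
cv2.imwrite('pics/w8c.png',cv2.resize(a,(784,588),interpolation=cv2.INTER_CUBIC))
E
```

```text
clock: 16.62
position: [0.6016, -0.1951, 0.0235]
tool_rot: [3.141, 0.001, 1.733]
force: [0.5, 0.2, 0.2]
grip_width: 0.0429
finger_force: 0.0
clock: 17.5
position: [0.5855, -0.0932, 0.2037]
tool_rot: [3.14, -0.001, 1.737]
force: [-0.4, -0.5, 0.2]
grip_width: 0.0553
finger_force: 0.0
0.63 [268.4, 205.9, 27.2, 118.8]
```

View pics/w8c.png

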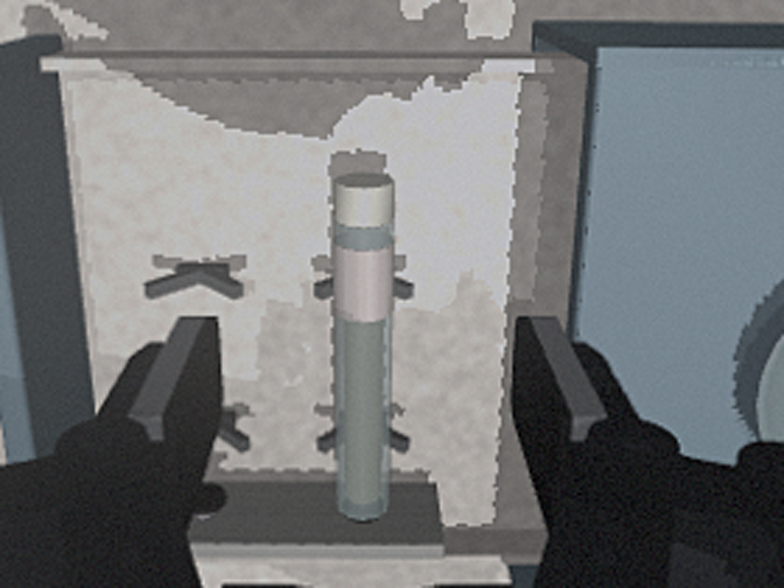

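The crop shows the long tube cradled in the rear groove with both saddles under it, and its base (360,512) against the pad at the bar. Next is the short tube.

Run:
```python
from fit import *
p=[.5348,.278,.0561]; b,d=tube_rack(p,.04); R=Rtool(d,np.pi/6); g=b+.057*d
T=pose(g+.0185*R[:,2],R); T1=pose(T[:3,3]-.08*R[:,2],R); print(T[:3,3])
step(T1,7); step(T,1,T1,False)
```

```text
[0.5742 0.2895 0.0465]
7 rows d(cm) [4.579 0.44  2.342] w [-0.0039  0.0749  0.0149]
   [ 0.582 -0.051  0.18 ]
   [ 0.58  -0.003  0.16 ]
   [0.578 0.046 0.144]
   [0.576 0.096 0.131]
   [0.576 0.147 0.122]
   [0.576 0.198 0.117]
   [0.576 0.25  0.116]
1 rows d(cm) [-0. -0.  8.] w [ 0.  0. -0.]
```

```bash
python3 -m handwheel '[{"dx":4.58,"dy":0.44,"dz":2.34,"wx":-0.004,"wy":0.075,"wz":0.015,"claw":65},{"dx":4.58,"dy":0.44,"dz":2.34,"wx":-0.004,"wy":0.075,"wz":0.015,"claw":65},{"dx":4.58,"dy":0.44,"dz":2.34,"wx":-0.004,"wy":0.075,"wz":0.015,"claw":65},{"dx":4.58,"dy":0.44,"dz":2.34,"wx":-0.004,"wy":0.075,"wz":0.015,"claw":65},{"dx":4.58,"dy":0.44,"dz":2.34,"wx":-0.004,"wy":0.075,"wz":0.015,"claw":65},{"dx":4.58,"dy":0.44,"dz":2.34,"wx":-0.004,"wy":0.075,"wz":0.015,"claw":65},{"dx":4.58,"dy":0.44,"dz":2.34,"wx":-0.004,"wy":0.075,"wz":0.015,"claw":65},{"dx":0,"dy":0,"dz":0,"wx":0,"wy":0,"wz":0,"claw":65}]'
python3 - <<'E'
from fit import *
p=[.5348,.278,.0561]; b,d=tube_rack(p,.04); R=Rtool(d,np.pi/6); g=b+.057*d
T=pose(g+.0185*R[:,2],R); step(T,4,show=False)
f=grab('wrist'); M=optics.masks_of('short_tube','wrist')
for m in M[:2]: print(m['p'],m['rect'],iou(sil(f,b,d,.12),m['region']))
E
```

```text
clock: 18.6
position: [0.5763, 0.2512, 0.1148]
tool_rot: [-3.14, -0.527, 1.626]
force: [-0.7, -2.0, -0.4]
grip_width: 0.0555
finger_force: 0.0
4 rows d(cm) [-0.028  0.004  1.959] w [-0.0003 -0.0008 -0.0002]
0.87 [262.1, 143.5, 36.9, 156.9] 0.9629221732745962
```

```bash
python3 -m handwheel '[{"dx":-0.03,"dy":0,"dz":2.3,"wx":0,"wy":0,"wz":0,"claw":65},{"dx":-0.03,"dy":0,"dz":2.3,"wx":0,"wy":0,"wz":0,"claw":65},{"dx":-0.03,"dy":0,"dz":2,"wx":0,"wy":0,"wz":0,"claw":65},{"dx":-0.02,"dy":0,"dz":1.23,"wx":0,"wy":0,"wz":0,"claw":65},{"dx":0,"dy":0,"dz":0,"wx":0,"wy":0,"wz":0,"claw":65},{"dx":0,"dy":0,"dz":0,"wx":0,"wy":0,"wz":0,"claw":20},{"dx":0,"dy":0,"dz":0,"wx":0,"wy":0,"wz":0,"claw":20},{"dx":0,"dy":0,"dz":0,"wx":0,"wy":0,"wz":0,"claw":20}]' 25
python3 -m handwheel '[{"dx":0,"dy":0,"dz":0,"wx":0,"wy":0,"wz":0,"claw":20}]'
```

```text
clock: 19.7
position: [0.5748, 0.2876, 0.0479]
tool_rot: [3.141, -0.525, 1.626]
force: [-2.5, -3.8, 6.9]
grip_width: 0.0231
finger_force: 25.4
clock: 19.82
position: [0.5747, 0.2876, 0.0478]
tool_rot: [3.141, -0.525, 1.626]
force: [-3.5, -3.3, 5.6]
grip_width: 0.0232
finger_force: 25.4
```

```bash
python3 -m handwheel '[{"dx":0,"dy":0,"dz":-0.5,"wx":0,"wy":0,"wz":0,"claw":20},{"dx":0,"dy":0,"dz":-1.5,"wx":0,"wy":0,"wz":0,"claw":20},{"dx":0,"dy":0,"dz":-3,"wx":0,"wy":0,"wz":0,"claw":20},{"dx":0,"dy":0,"dz":-4,"wx":0,"wy":0,"wz":0,"claw":20},{"dx":0,"dy":0,"dz":-3,"wx":0,"wy":0,"wz":0,"claw":20},{"dx":0,"dy":0,"dz":0,"wx":0,"wy":0,"wz":0,"claw":20}]'
python3 - <<'E'
from fit import *
f=grab('wrist','w9.png'); m=optics.masks_of('short_tube','wrist')[0]; reg=m['region']; print(m['p'],m['rect'])
T=cur(); x=T[:3,0]; reg=reg.copy(); reg[250:]=0
def c(q):
    s=sil(f,T[:3,3]-q[2]*T[:3,2]-x*q[0],x+T[:3,2]*q[1],.12); s[250:]=0; return -iou(s,reg)
for z in (.0165,.0185): 
    r=min(((c([a,t,z]),a,t) for a in np.arange(.05,.064,.001) for t in (-.05,-.025,0,.025,.05))); print(z,r)
u=np.array([-np.sin(.163),np.cos(.163),0]); v=np.array([u[1],-u[0],0])
tgt=np.array([.602,-.1983,0])-.07*v+.0205*u; tgt[2]=.11
print(tgt); step(pose(tgt,Rtool(u,0)),10)
E
```

```text
clock: 20.58
position: [0.5793, 0.2263, 0.1537]
tool_rot: [3.137, -0.524, 1.626]
force: [1.1, 0.8, -1.4]
grip_width: 0.0229
finger_force: 24.8
0.84 [249.7, 146.9, 60.2, 201.6]
0.0165 (np.float64(-0.9098018769551617), np.float64(0.05700000000000001), -0.05)
0.0185 (np.float64(-0.9098927706675891), np.float64(0.05700000000000001), -0.05)
[ 0.5296 -0.1894  0.11  ]
10 rows d(cm) [-4.097 -0.915 -0.785] w [ 0.0029 -0.0524 -0.0105]
   [0.571 0.188 0.138]
   [0.564 0.148 0.126]
   [0.558 0.106 0.116]
   [0.553 0.065 0.109]
   [0.548 0.023 0.104]
   [ 0.543 -0.02   0.1  ]
   [ 0.539 -0.062  0.1  ]
   [ 0.536 -0.105  0.101]
   [ 0.532 -0.147  0.104]
   [ 0.53  -0.189  0.11 ]
```

Run:
```python
from fit import *
u=np.array([-np.sin(.163),np.cos(.163),0])
step(pose([.5296,-.1894,.16],Rtool(u,0)),9)
```

```text
9 rows d(cm) [-4.388 -1.008 -1.424] w [ 0.0032 -0.0583 -0.0117]
   [0.57  0.182 0.142]
   [0.563 0.136 0.135]
   [0.557 0.09  0.13 ]
   [0.551 0.043 0.128]
   [ 0.546 -0.004  0.129]
   [ 0.541 -0.051  0.133]
   [ 0.537 -0.098  0.139]
   [ 0.533 -0.144  0.148]
   [ 0.53  -0.189  0.16 ]
```

```bash
python3 -m handwheel '[{"dx":-4.39,"dy":-1.01,"dz":-1.42,"wx":0.003,"wy":-0.058,"wz":-0.012,"claw":20},{"dx":-4.39,"dy":-1.01,"dz":-1.42,"wx":0.003,"wy":-0.058,"wz":-0.012,"claw":20},{"dx":-4.39,"dy":-1.01,"dz":-1.42,"wx":0.003,"wy":-0.058,"wz":-0.012,"claw":20},{"dx":-4.39,"dy":-1.01,"dz":-1.42,"wx":0.003,"wy":-0.058,"wz":-0.012,"claw":20},{"dx":-4.39,"dy":-1.01,"dz":-1.42,"wx":0.003,"wy":-0.058,"wz":-0.012,"claw":20}]';python3 -m handwheel '[{"dx":-4.39,"dy":-1.01,"dz":-1.42,"wx":0.003,"wy":-0.058,"wz":-0.012,"claw":20},{"dx":-4.39,"dy":-1.01,"dz":-1.42,"wx":0.003,"wy":-0.058,"wz":-0.012,"claw":20},{"dx":-4.39,"dy":-1.01,"dz":-1.42,"wx":0.003,"wy":-0.058,"wz":-0.012,"claw":20},{"dx":-4.39,"dy":-1.01,"dz":-1.42,"wx":0.003,"wy":-0.058,"wz":-0.012,"claw":20},{"dx":0,"dy":0,"dz":0,"wx":0,"wy":0,"wz":0,"claw":20},{"dx":0,"dy":0,"dz":0,"wx":0,"wy":0,"wz":0,"claw":20}]'
python3 - <<'E'
from fit import *
f=grab('wrist','w10.png')
T=cur(); x=T[:3,0]
for M in optics.masks_of('short_tube','wrist')[:2]:
    reg=M['region'].copy(); print(M['p'],M['rect']); reg[245:]=0
    def c(q):
        s=sil(f,T[:3,3]-.0175*T[:3,2]-x*q[0],x+T[:3,2]*q[1],.12); s[245:]=0; return -iou(s,reg)
    print(min(((c([a,t]),a,t) for a in np.arange(.05,.064,.001) for t in np.arange(-.12,.13,.03))))
u=np.array([-np.sin(.163),np.cos(.163),0])
step(pose([.5296,-.1894,.036],Rtool(u,0)),1)
E
```

```text
clock: 21.3
position: [0.5448, -0.005, 0.1279]
tool_rot: [3.135, -0.233, 1.69]
force: [0.3, 0.8, -1.3]
grip_width: 0.0236
finger_force: 24.8
clock: 22.05
position: [0.5297, -0.1884, 0.1581]
tool_rot: [3.141, -0.004, 1.737]
force: [-0.0, -1.1, -1.7]
grip_width: 0.0231
finger_force: 24.8
0.92 [250.8, 147.5, 59.9, 203.0]
(np.float64(-0.9743446737311768), np.float64(0.05600000000000001), np.float64(0.0))
1 rows d(cm) [-0.147 -0.06  12.223] w [ 0.0012 -0.0034  0.0036]
   [ 0.53  -0.189  0.036]
```

View pics/w10.png

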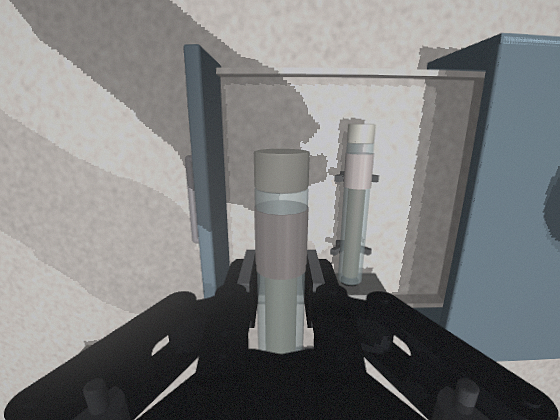

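The picture shows the short tube level in the grip and the long tube lying in the rear groove at (355,200). I'll descend over the front groove.

```bash
python3 -m handwheel '[{"dx":-0.15,"dy":-0.06,"dz":3,"wx":0.001,"wy":-0.003,"wz":0.004,"claw":20},{"dx":0,"dy":0,"dz":4,"wx":0,"wy":0,"wz":0,"claw":20},{"dx":0,"dy":0,"dz":3,"wx":0,"wy":0,"wz":0,"claw":20},{"dx":0,"dy":0,"dz":1.5,"wx":0,"wy":0,"wz":0,"claw":20},{"dx":0,"dy":0,"dz":0.7,"wx":0,"wy":0,"wz":0,"claw":20},{"dx":0,"dy":0,"dz":0,"wx":0,"wy":0,"wz":0,"claw":20}]'
python3 - <<'E'
from fit import *
u=np.array([-np.sin(.163),np.cos(.163),0])
step(pose([.5296,-.1894,.030],Rtool(u,0)),1)
print(monitor.observe()['force'])
E
```

```text
clock: 22.9
position: [0.5299, -0.1911, 0.0372]
tool_rot: [3.14, 0.001, 1.732]
force: [0.5, 0.3, -0.9]
grip_width: 0.0232
finger_force: 24.8
1 rows d(cm) [ 0.176 -0.001  0.72 ] w [ 0.0013  0.0009 -0.0017]
   [ 0.53  -0.189  0.03 ]
[ 0.5432  0.3285 -0.8819]
```

```bash
python3 -m handwheel '[{"dx":0,"dy":0,"dz":0.4,"wx":0.001,"wy":0,"wz":-0.002,"claw":20},{"dx":0,"dy":0,"dz":0.3,"wx":0,"wy":0,"wz":0,"claw":20},{"dx":0,"dy":0,"dz":0.1,"wx":0,"wy":0,"wz":0,"claw":20},{"dx":0,"dy":0,"dz":0,"wx":0,"wy":0,"wz":0,"claw":20}]'; python3 -m handwheel '[{"dx":0,"dy":0,"dz":0.1,"wx":0,"wy":0,"wz":0,"claw":20},{"dx":0,"dy":0,"dz":0,"wx":0,"wy":0,"wz":0,"claw":20}]'; python3 -m handwheel '[{"dx":0,"dy":0,"dz":0.05,"wx":0,"wy":0,"wz":0,"claw":20},{"dx":0,"dy":0,"dz":0,"wx":0,"wy":0,"wz":0,"claw":20}]'
```

```text
clock: 23.4
position: [0.5296, -0.1912, 0.0289]
tool_rot: [3.142, 0.001, 1.734]
force: [-0.3, -0.0, -1.8]
grip_width: 0.0234
finger_force: 24.8
clock: 23.65
position: [0.5297, -0.1912, 0.0279]
tool_rot: [-3.142, 0.001, 1.734]
force: [0.8, -0.1, -1.5]
grip_width: 0.023
finger_force: 24.8
clock: 23.9
position: [0.5297, -0.1912, 0.0274]
tool_rot: [3.142, 0.001, 1.734]
force: [0.0, -0.3, -0.2]
grip_width: 0.0233
finger_force: 24.8
```

```bash
for i in a; do python3 -m handwheel '[{"dx":0,"dy":0,"dz":0.07,"wx":0,"wy":0,"wz":0,"claw":20},{"dx":0,"dy":0,"dz":0,"wx":0,"wy":0,"wz":0,"claw":20}]'; python3 -m handwheel '[{"dx":0,"dy":0,"dz":0.06,"wx":0,"wy":0,"wz":0,"claw":20},{"dx":0,"dy":0,"dz":0,"wx":0,"wy":0,"wz":0,"claw":20}]'; done
```

```text
clock: 24.15
position: [0.5297, -0.1912, 0.0267]
tool_rot: [3.142, 0.001, 1.734]
force: [-0.3, 0.3, -0.5]
grip_width: 0.0227
finger_force: 24.8
clock: 24.4
position: [0.5297, -0.1911, 0.0261]
tool_rot: [3.142, 0.001, 1.734]
force: [0.4, -0.1, -1.0]
grip_width: 0.023
finger_force: 24.8
```

```bash
python3 -m handwheel '[{"dx":0,"dy":0,"dz":0.06,"wx":0,"wy":0,"wz":0,"claw":20},{"dx":0,"dy":0,"dz":0,"wx":0,"wy":0,"wz":0,"claw":20}]'
```

```text
clock: 24.65
position: [0.5297, -0.1912, 0.0255]
tool_rot: [3.142, 0.001, 1.734]
force: [-0.6, -0.2, -0.6]
grip_width: 0.0228
finger_force: 24.8
```

```bash
python3 -m handwheel '[{"dx":0,"dy":0,"dz":0.06,"wx":0,"wy":0,"wz":0,"claw":20},{"dx":0,"dy":0,"dz":0,"wx":0,"wy":0,"wz":0,"claw":20}]'; python3 -m handwheel '[{"dx":0,"dy":0,"dz":0.05,"wx":0,"wy":0,"wz":0,"claw":20},{"dx":0,"dy":0,"dz":0,"wx":0,"wy":0,"wz":0,"claw":20}]'
```

```text
clock: 24.9
position: [0.5298, -0.1913, 0.0251]
tool_rot: [3.141, 0.001, 1.734]
force: [-1.1, 0.9, 3.1]
grip_width: 0.023
finger_force: 25.2
clock: 25.15
position: [0.5299, -0.1912, 0.0249]
tool_rot: [3.141, 0.001, 1.734]
force: [-2.6, 0.6, 11.3]
grip_width: 0.0231
finger_force: 25.9
```

```bash
python3 -m handwheel '[{"dx":0,"dy":0,"dz":0.06,"wx":0,"wy":0,"wz":0,"claw":20},{"dx":0,"dy":0,"dz":0,"wx":0,"wy":0,"wz":0,"claw":20}]'
```

```text
clock: 25.4
position: [0.5304, -0.1912, 0.0247]
tool_rot: [3.14, 0.001, 1.734]
force: [-3.1, 1.9, 20.1]
grip_width: 0.0232
finger_force: 26.6
```

```bash
python3 -m handwheel '[{"dx":0,"dy":0,"dz":-0.2,"wx":0,"wy":0,"wz":0,"claw":20},{"dx":0,"dy":0,"dz":0,"wx":0,"wy":0,"wz":0,"claw":20}]'; python3 -m handwheel '[{"dx":-0.4,"dy":0,"dz":0,"wx":0,"wy":0,"wz":0,"claw":20},{"dx":-0.4,"dy":0,"dz":0,"wx":0,"wy":0,"wz":0,"claw":20},{"dx":-0.2,"dy":0,"dz":0,"wx":0,"wy":0,"wz":0,"claw":20},{"dx":0,"dy":0,"dz":0,"wx":0,"wy":0,"wz":0,"claw":20}]'; python3 -m handwheel '[{"dx":-0.1,"dy":0,"dz":0,"wx":0,"wy":0,"wz":0,"claw":20},{"dx":-0.1,"dy":0,"dz":0,"wx":0,"wy":0,"wz":0,"claw":20},{"dx":0,"dy":0,"dz":0,"wx":0,"wy":0,"wz":0,"claw":20}]'
python3 - <<'E'
from fit import *
f=grab('wrist'); T=cur(); x=T[:3,0]
M=optics.masks_of('short_tube','wrist')[0]; reg=M['region'].copy(); reg[245:]=0
def c(q):
    s=sil(f,T[:3,3]-.0175*T[:3,2]-x*q[0],x+T[:3,2]*q[1],.12); s[245:]=0; return -iou(s,reg)
print(M['p'],min(((c([a,t]),a,t) for a in np.arange(.05,.064,.001) for t in np.arange(-.06,.07,.03))))
E
```

```text
clock: 25.65
position: [0.5297, -0.1912, 0.0258]
tool_rot: [3.142, 0.001, 1.734]
force: [-0.1, 0.2, -1.3]
grip_width: 0.0229
finger_force: 24.8
clock: 26.15
position: [0.5312, -0.2014, 0.0257]
tool_rot: [-3.142, 0.001, 1.734]
force: [-0.2, -0.8, -1.3]
grip_width: 0.0229
finger_force: 24.8
clock: 26.52
position: [0.5316, -0.2031, 0.0258]
tool_rot: [-3.142, 0.001, 1.734]
force: [0.2, 0.3, -0.7]
grip_width: 0.0232
finger_force: 24.8
0.95 (np.float64(-0.9756704980842912), np.float64(0.05600000000000001), np.float64(0.03))
```

```bash
python3 -m handwheel '[{"dx":-0.1,"dy":0,"dz":0,"wx":0,"wy":0,"wz":0,"claw":20},{"dx":-0.1,"dy":0,"dz":0,"wx":0,"wy":0,"wz":0,"claw":20},{"dx":0,"dy":0,"dz":0,"wx":0,"wy":0,"wz":0,"claw":20}]'
```

```text
clock: 27.0
position: [0.532, -0.2051, 0.0258]
tool_rot: [3.142, 0.001, 1.734]
force: [-0.7, 0.6, -1.2]
grip_width: 0.0235
finger_force: 24.8
```

```bash
python3 -m handwheel '[{"dx":-0.1,"dy":0,"dz":0,"wx":0,"wy":0,"wz":0,"claw":20},{"dx":0,"dy":0,"dz":0,"wx":0,"wy":0,"wz":0,"claw":20}]'
```

```text
clock: 27.25
position: [0.5321, -0.2061, 0.0258]
tool_rot: [3.142, 0.001, 1.734]
force: [-0.4, -0.6, -0.8]
grip_width: 0.0229
finger_force: 24.8
```

```bash
python3 -m handwheel '[{"dx":-0.08,"dy":0,"dz":0,"wx":0,"wy":0,"wz":0,"claw":20},{"dx":0,"dy":0,"dz":0,"wx":0,"wy":0,"wz":0,"claw":20}]'
```

```text
clock: 27.5
position: [0.5322, -0.2068, 0.0258]
tool_rot: [3.142, 0.001, 1.734]
force: [-0.0, 0.9, -1.1]
grip_width: 0.0229
finger_force: 24.8
```

```bash
python3 -m handwheel '[{"dx":-0.07,"dy":0,"dz":0,"wx":0,"wy":0,"wz":0,"claw":20},{"dx":0,"dy":0,"dz":0,"wx":0,"wy":0,"wz":0,"claw":20}]'; python3 -m handwheel '[{"dx":-0.07,"dy":0,"dz":0,"wx":0,"wy":0,"wz":0,"claw":20},{"dx":0,"dy":0,"dz":0,"wx":0,"wy":0,"wz":0,"claw":20}]'
```

```text
clock: 27.75
position: [0.5324, -0.2075, 0.0258]
tool_rot: [3.142, 0.001, 1.734]
force: [0.5, 0.5, -1.9]
grip_width: 0.0232
finger_force: 24.8
clock: 28.0
position: [0.5325, -0.2082, 0.0258]
tool_rot: [3.142, 0.001, 1.734]
force: [0.5, 0.3, -1.8]
grip_width: 0.0231
finger_force: 24.8
```

```bash
python3 -m handwheel '[{"dx":-0.07,"dy":0,"dz":0,"wx":0,"wy":0,"wz":0,"claw":20},{"dx":0,"dy":0,"dz":0,"wx":0,"wy":0,"wz":0,"claw":20}]'
```

```text
clock: 28.25
position: [0.5326, -0.2089, 0.0258]
tool_rot: [3.142, 0.001, 1.734]
force: [1.0, 1.1, -1.4]
grip_width: 0.023
finger_force: 24.8
```

```bash
python3 -m handwheel '[{"dx":-0.07,"dy":0,"dz":0,"wx":0,"wy":0,"wz":0,"claw":20},{"dx":0,"dy":0,"dz":0,"wx":0,"wy":0,"wz":0,"claw":20}]'
```

```text
clock: 28.5
position: [0.5327, -0.2096, 0.0258]
tool_rot: [3.142, 0.001, 1.734]
force: [-0.1, 0.7, -0.8]
grip_width: 0.0231
finger_force: 24.8
```

```bash
python3 -m handwheel '[{"dx":-0.06,"dy":0,"dz":0,"wx":0,"wy":0,"wz":0,"claw":20},{"dx":0,"dy":0,"dz":0,"wx":0,"wy":0,"wz":0,"claw":20}]'
```

```text
clock: 28.75
position: [0.5328, -0.2101, 0.0258]
tool_rot: [3.142, 0.001, 1.734]
force: [-0.6, 1.6, -0.8]
grip_width: 0.0231
finger_force: 24.8
```

```bash
python3 -m handwheel '[{"dx":-0.06,"dy":0,"dz":0,"wx":0,"wy":0,"wz":0,"claw":20},{"dx":0,"dy":0,"dz":0,"wx":0,"wy":0,"wz":0,"claw":20}]'
```

```text
clock: 29.0
position: [0.5329, -0.2104, 0.0258]
tool_rot: [-3.141, 0.0, 1.734]
force: [-0.4, 3.9, -0.4]
grip_width: 0.0234
finger_force: 24.8
```

```bash
python3 -m handwheel '[{"dx":-0.04,"dy":0,"dz":0,"wx":0,"wy":0,"wz":0,"claw":20},{"dx":0,"dy":0,"dz":0,"wx":0,"wy":0,"wz":0,"claw":20}]'
```

```text
clock: 29.25
position: [0.5329, -0.2108, 0.0257]
tool_rot: [-3.141, 0.0, 1.734]
force: [-1.1, 5.3, -1.1]
grip_width: 0.0229
finger_force: 24.8
```

```bash
python3 -m handwheel '[{"dx":0.22,"dy":0,"dz":0,"wx":0,"wy":0,"wz":0,"claw":20},{"dx":0.22,"dy":0,"dz":0,"wx":0,"wy":0,"wz":0,"claw":20},{"dx":0,"dy":0,"dz":0,"wx":0,"wy":0,"wz":0,"claw":20}]';  python3 -m handwheel '[{"dx":0,"dy":0,"dz":0.05,"wx":0,"wy":0,"wz":0,"claw":20},{"dx":0,"dy":0,"dz":0,"wx":0,"wy":0,"wz":0,"claw":20}]'
```

```text
clock: 29.62
position: [0.5323, -0.2068, 0.0259]
tool_rot: [3.141, 0.001, 1.734]
force: [-0.1, -0.7, -0.4]
grip_width: 0.0228
finger_force: 24.8
clock: 29.88
position: [0.5325, -0.207, 0.0254]
tool_rot: [3.141, 0.001, 1.734]
force: [-0.2, 0.0, 0.3]
grip_width: 0.023
finger_force: 25.0
```

Seated. Release, rise and look.

```bash
python3 -m handwheel '[{"dx":0,"dy":0,"dz":0.02,"wx":0,"wy":0,"wz":0,"claw":20},{"dx":0,"dy":0,"dz":0,"wx":0,"wy":0,"wz":0,"claw":32},{"dx":0,"dy":0,"dz":0,"wx":0,"wy":0,"wz":0,"claw":40},{"dx":0,"dy":0,"dz":0,"wx":0,"wy":0,"wz":0,"claw":50}]';  python3 -m handwheel '[{"dx":0,"dy":0,"dz":-1,"wx":0,"wy":0,"wz":0,"claw":50},{"dx":0,"dy":0,"dz":-3,"wx":0,"wy":0,"wz":0,"claw":50},{"dx":0,"dy":0,"dz":-5,"wx":0,"wy":0,"wz":0,"claw":50},{"dx":2,"dy":0,"dz":-6,"wx":0,"wy":0,"wz":0,"claw":65},{"dx":3,"dy":2,"dz":-3,"wx":0,"wy":0,"wz":0,"claw":65},{"dx":4,"dy":1.5,"dz":0,"wx":0,"wy":0,"wz":0,"claw":65},{"dx":0,"dy":0,"dz":0,"wx":0,"wy":0,"wz":0,"claw":65}]'
python3 - <<'E'
from fit import *
f=grab('wrist','w11.png')
a=f['frame'][140:350,150:430]
cv2.imwrite('pics/w11c.png',cv2.resize(a,(784,588),interpolation=cv2.INTER_CUBIC))
u=np.array([-np.sin(.163),np.cos(.163),0]);v=np.array([u[1],-u[0],0])
for n,L,b0,i in (('long_tube',.15,[.6016,-.1953],.057),('short_tube',.12,[.5325,-.207],.056)):
    m=optics.masks_of(n,'wrist')[0]; g=np.array([*b0,.042])-u*i
    for z in (.0,): print(n,m['p'],max((round(iou(sil(f,g+u*s+v*t,u,L),m['region']),3),round(s,4),round(t,4)) for s in np.arange(-.004,.005,.001) for t in (-.003,-.002,-.001,0,.001,.002)))
E
```

```text
clock: 30.38
position: [0.5324, -0.2068, 0.0251]
tool_rot: [3.141, 0.001, 1.734]
force: [0.6, 0.0, 1.1]
grip_width: 0.0429
finger_force: 0.0
clock: 31.25
position: [0.5528, -0.1089, 0.2051]
tool_rot: [3.141, -0.0, 1.739]
force: [-0.5, 0.1, -0.6]
grip_width: 0.0555
finger_force: 0.0
long_tube 0.82 (np.float64(0.937), np.float64(0.0), -0.001)
short_tube 0.66 (np.float64(0.929), np.float64(0.001), -0.001)
```

View pics/w11c.png

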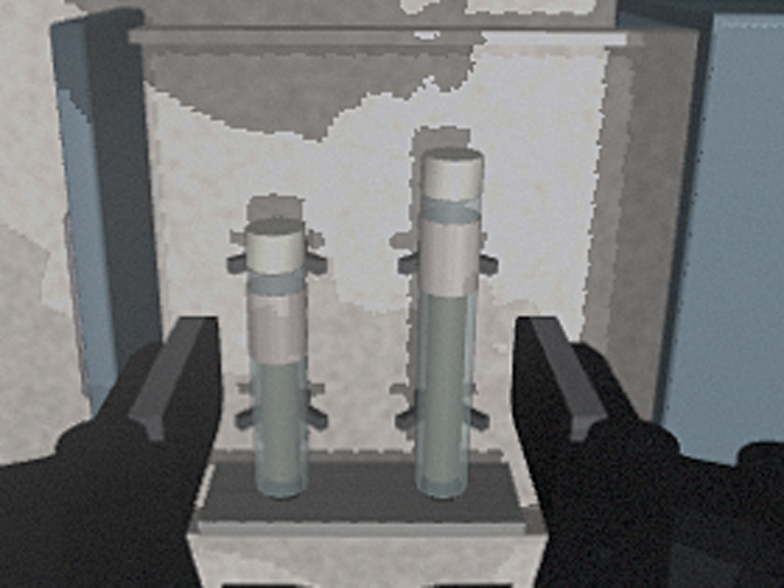

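The picture shows both tubes cradled on all four saddles. Their bases are level with each other at the bar, (280,493) and (440,493), with both caps at the far end. Next I'll close the fingers, move in front of the panel and push it shut.

Run:
```python
from fit import *
u=np.array([-np.sin(.163),np.cos(.163),0]); R=Rtool(u,0)
A=pose([.400,-.2034,.19],R); B=pose([.400,-.2034,.068],R)
step(A,4); step(B,3,A)
f=grab('scene'); g=optics.masks_of('panel','scene'); print([(m['p'],m['rect']) for m in g[:1]])
```

```text
4 rows d(cm) [-1.613 -4.111  0.367] w [-0.      0.0003 -0.0001]
   [ 0.514 -0.136  0.201]
   [ 0.476 -0.158  0.197]
   [ 0.438 -0.181  0.194]
   [ 0.4   -0.203  0.19 ]
3 rows d(cm) [ 0.    -0.     4.067] w [ 0.  0. -0.]
   [ 0.4   -0.203  0.149]
   [ 0.4   -0.203  0.109]
   [ 0.4   -0.203  0.068]
[(0.98, [193.7, 206.4, 96.6, 90.2])]
```

```bash
python3 -m handwheel '[{"dx":-1.61,"dy":-4.11,"dz":0.37,"wx":0,"wy":0,"wz":0,"claw":0},{"dx":-1.61,"dy":-4.11,"dz":0.37,"wx":0,"wy":0,"wz":0,"claw":0},{"dx":-1.61,"dy":-4.11,"dz":0.37,"wx":0,"wy":0,"wz":0,"claw":0},{"dx":-1.61,"dy":-4.11,"dz":0.37,"wx":0,"wy":0,"wz":0,"claw":0},{"dx":0,"dy":0,"dz":4,"wx":0,"wy":0,"wz":0,"claw":0},{"dx":0,"dy":0,"dz":4,"wx":0,"wy":0,"wz":0,"claw":0},{"dx":0,"dy":0,"dz":4,"wx":0,"wy":0,"wz":0,"claw":0},{"dx":0,"dy":0,"dz":0,"wx":0,"wy":0,"wz":0,"claw":0}]'
python3 -c "
from h import *
print(cur().round(3))"
```

```text
clock: 32.5
position: [0.3986, -0.2031, 0.068]
tool_rot: [-3.138, -0.001, 1.732]
force: [0.4, -0.9, 1.6]
grip_width: -0.0002
finger_force: 0.0
[[-0.161  0.987 -0.004  0.399]
 [ 0.987  0.161  0.    -0.203]
 [ 0.001 -0.004 -1.     0.068]
 [ 0.     0.     0.     1.   ]]
```

```bash
python3 -m handwheel '[{"dx":0,"dy":2,"dz":0,"wx":0,"wy":0,"wz":0,"claw":0},{"dx":0,"dy":1.6,"dz":0,"wx":0,"wy":0,"wz":0,"claw":0},{"dx":0,"dy":0.3,"dz":0,"wx":0,"wy":0,"wz":0,"claw":0},{"dx":0,"dy":0.3,"dz":0,"wx":0,"wy":0,"wz":0,"claw":0},{"dx":0,"dy":0.3,"dz":0,"wx":0,"wy":0,"wz":0,"claw":0},{"dx":0,"dy":0.3,"dz":0,"wx":0,"wy":0,"wz":0,"claw":0}]'; python3 -m handwheel '[{"dx":0,"dy":0.3,"dz":0,"wx":0,"wy":0,"wz":0,"claw":0},{"dx":0,"dy":0.3,"dz":0,"wx":0,"wy":0,"wz":0,"claw":0},{"dx":0,"dy":0.3,"dz":0,"wx":0,"wy":0,"wz":0,"claw":0},{"dx":0,"dy":0.3,"dz":0,"wx":0,"wy":0,"wz":0,"claw":0}]'
```

```text
clock: 33.25
position: [0.4477, -0.195, 0.0696]
tool_rot: [-3.141, 0.001, 1.734]
force: [-1.1, 0.0, 0.5]
grip_width: -0.0001
finger_force: 0.0
clock: 33.75
position: [0.4598, -0.193, 0.0695]
tool_rot: [-3.142, 0.001, 1.734]
force: [-1.9, -0.9, 1.4]
grip_width: -0.0001
finger_force: 1.4
```

```bash
python3 -m handwheel '[{"dx":0,"dy":0.3,"dz":0,"wx":0,"wy":0,"wz":0,"claw":0},{"dx":0,"dy":0.4,"dz":0,"wx":0,"wy":0,"wz":0,"claw":0},{"dx":0,"dy":0.5,"dz":0,"wx":0,"wy":0,"wz":0,"claw":0},{"dx":0,"dy":0.6,"dz":0,"wx":0,"wy":0,"wz":0,"claw":0},{"dx":0,"dy":0.6,"dz":0,"wx":0,"wy":0,"wz":0,"claw":0},{"dx":0,"dy":0.6,"dz":0,"wx":0,"wy":0,"wz":0,"claw":0},{"dx":0,"dy":0.6,"dz":0,"wx":0,"wy":0,"wz":0,"claw":0},{"dx":0,"dy":0.6,"dz":0,"wx":0,"wy":0,"wz":0,"claw":0}]'
python3 - <<'E'
from fit import *
print(cur()[:3,3]); f=grab('scene','s2.png'); print([(m['p'],m['rect']) for m in optics.masks_of('panel','scene')[:1]])
for n in('short_tube','long_tube'): print(n,[(round(m['p'],2),m['rect']) for m in optics.masks_of(n,'scene')[:1]])
E
```

```text
clock: 34.75
position: [0.5015, -0.1861, 0.0696]
tool_rot: [3.142, 0.001, 1.734]
force: [-2.0, -1.1, 0.2]
grip_width: 0.0005
finger_force: 1.5
[ 0.5015 -0.1861  0.0696]
[(0.57, [205.0, 213.4, 90.0, 82.2])]
short_tube [(0.52, [239.4, 240.7, 25.6, 28.8])]
long_tube [(0.72, [231.8, 241.3, 36.3, 24.8])]
```

```bash
python3 -m handwheel '[{"dx":0,"dy":0.6,"dz":0,"wx":0,"wy":0,"wz":0,"claw":0},{"dx":0,"dy":0.6,"dz":0,"wx":0,"wy":0,"wz":0,"claw":0},{"dx":0,"dy":0.6,"dz":0,"wx":0,"wy":0,"wz":0,"claw":0},{"dx":0,"dy":0.6,"dz":0,"wx":0,"wy":0,"wz":0,"claw":0},{"dx":0,"dy":0.6,"dz":0,"wx":0,"wy":0,"wz":0,"claw":0},{"dx":0,"dy":0.6,"dz":0,"wx":0,"wy":0,"wz":0,"claw":0},{"dx":0,"dy":0.6,"dz":0,"wx":0,"wy":0,"wz":0,"claw":0},{"dx":0,"dy":0.6,"dz":0,"wx":0,"wy":0,"wz":0,"claw":0}]'; python3 -m handwheel '[{"dx":0,"dy":0.6,"dz":0,"wx":0,"wy":0,"wz":0,"claw":0},{"dx":0,"dy":0.6,"dz":0,"wx":0,"wy":0,"wz":0,"claw":0},{"dx":0,"dy":0.6,"dz":0,"wx":0,"wy":0,"wz":0,"claw":0},{"dx":0,"dy":0.6,"dz":0,"wx":0,"wy":0,"wz":0,"claw":0},{"dx":0,"dy":0.6,"dz":0,"wx":0,"wy":0,"wz":0,"claw":0},{"dx":0,"dy":0.6,"dz":0,"wx":0,"wy":0,"wz":0,"claw":0},{"dx":0,"dy":0.5,"dz":0,"wx":0,"wy":0,"wz":0,"claw":0},{"dx":0,"dy":0.4,"dz":0,"wx":0,"wy":0,"wz":0,"claw":0}]'
```

```text
clock: 35.95
position: [0.5488, -0.1783, 0.0696]
tool_rot: [-3.142, 0.001, 1.734]
force: [-3.2, -0.7, -0.5]
grip_width: 0.0001
finger_force: 1.4
clock: 36.95
position: [0.5932, -0.1709, 0.0696]
tool_rot: [3.141, 0.001, 1.734]
force: [-3.2, 0.9, 0.6]
grip_width: 0.0
finger_force: 1.4
```

```bash
python3 -m handwheel '[{"dx":0,"dy":0.5,"dz":0,"wx":0,"wy":0,"wz":0,"claw":0},{"dx":0,"dy":0.5,"dz":0,"wx":0,"wy":0,"wz":0,"claw":0},{"dx":0,"dy":0.5,"dz":0,"wx":0,"wy":0,"wz":0,"claw":0},{"dx":0,"dy":0.5,"dz":0,"wx":0,"wy":0,"wz":0,"claw":0},{"dx":0,"dy":0.4,"dz":0,"wx":0,"wy":0,"wz":0,"claw":0},{"dx":0,"dy":0.3,"dz":0,"wx":0,"wy":0,"wz":0,"claw":0},{"dx":0,"dy":0.3,"dz":0,"wx":0,"wy":0,"wz":0,"claw":0},{"dx":0,"dy":0.3,"dz":0,"wx":0,"wy":0,"wz":0,"claw":0}]'; python3 -m handwheel '[{"dx":0,"dy":0.3,"dz":0,"wx":0,"wy":0,"wz":0,"claw":0},{"dx":0,"dy":0.25,"dz":0,"wx":0,"wy":0,"wz":0,"claw":0}]'
```

```text
clock: 37.95
position: [0.6256, -0.1657, 0.0696]
tool_rot: [3.142, 0.001, 1.734]
force: [-3.4, -0.2, 0.1]
grip_width: 0.0002
finger_force: 1.3
clock: 38.2
position: [0.6311, -0.1648, 0.0696]
tool_rot: [3.141, 0.001, 1.734]
force: [-2.2, 0.0, -0.2]
grip_width: -0.0
finger_force: 1.3
```

```bash
python3 -m handwheel '[{"dx":0,"dy":0.2,"dz":0,"wx":0,"wy":0,"wz":0,"claw":0},{"dx":0,"dy":0.2,"dz":0,"wx":0,"wy":0,"wz":0,"claw":0}]'
```

```text
clock: 38.45
position: [0.6349, -0.1641, 0.0696]
tool_rot: [3.142, 0.001, 1.734]
force: [-2.6, 0.4, -0.3]
grip_width: 0.0002
finger_force: 1.3
```

```bash
python3 -m handwheel '[{"dx":0,"dy":0.2,"dz":0,"wx":0,"wy":0,"wz":0,"claw":0},{"dx":0,"dy":0.2,"dz":0,"wx":0,"wy":0,"wz":0,"claw":0}]'
```

```text
clock: 38.7
position: [0.6389, -0.1634, 0.0696]
tool_rot: [3.142, 0.001, 1.734]
force: [-2.6, 0.9, -0.3]
grip_width: -0.0002
finger_force: 1.3
```

```bash
python3 -m handwheel '[{"dx":0,"dy":0.15,"dz":0,"wx":0,"wy":0,"wz":0,"claw":0},{"dx":0,"dy":0.15,"dz":0,"wx":0,"wy":0,"wz":0,"claw":0}]'
```

```text
clock: 38.95
position: [0.6418, -0.163, 0.0696]
tool_rot: [3.142, 0.001, 1.734]
force: [-2.4, 0.6, 0.4]
grip_width: -0.0002
finger_force: 1.3
```

```bash
python3 -m handwheel '[{"dx":0,"dy":0.15,"dz":0,"wx":0,"wy":0,"wz":0,"claw":0},{"dx":0,"dy":0.1,"dz":0,"wx":0,"wy":0,"wz":0,"claw":0}]'
```

```text
clock: 39.2
position: [0.6423, -0.163, 0.0694]
tool_rot: [-3.138, -0.0, 1.733]
force: [-17.7, -0.4, 10.9]
grip_width: 0.0003
finger_force: 9.4
```

The stop was felt (17 N, no further motion). I'll back away and check the closure by measurement.

```bash
python3 -m handwheel '[{"dx":0,"dy":-0.4,"dz":0,"wx":0,"wy":0,"wz":0,"claw":0},{"dx":0,"dy":-2,"dz":0,"wx":0,"wy":0,"wz":0,"claw":0},{"dx":0,"dy":-5,"dz":-2,"wx":0,"wy":0,"wz":0,"claw":0},{"dx":0,"dy":-5,"dz":-5,"wx":0,"wy":0,"wz":0,"claw":0},{"dx":0,"dy":-5,"dz":-5,"wx":0,"wy":0,"wz":0,"claw":0},{"dx":0,"dy":-2,"dz":-3,"wx":0,"wy":0,"wz":0,"claw":0},{"dx":0,"dy":0,"dz":0,"wx":0,"wy":0,"wz":0,"claw":0}]'
python3 - <<'E'
from fit import *
u=np.array([-np.sin(.163),np.cos(.163)]);v=np.array([u[1],-u[0]])
f=grab('top','t3.png')
for n in('panel','cab'):
    for m in optics.masks_of(n,'top')[:2]: print(n,round(m['p'],2),m['rect'])
img=cv2.cvtColor(f['frame'],cv2.COLOR_BGR2GRAY).astype(np.float32)
# profile along cab x on the plane z=.083, averaged along y off-centre (handle avoided)
c=np.array([.654,-.165]) # expected shut panel outer face
for s0 in (-.10,.06):
    out=[]
    for a in np.arange(-.03,.05,.004):
        P=[[*(c+v*a+u*(s0+k)),.083] for k in np.arange(0,.041,.004)]
        q=proj(f,P).astype(np.float32); out.append(int(cv2.remap(img,q[:,0],q[:,1],cv2.INTER_LINEAR).mean()))
    print(s0,list(zip(np.arange(-30,50,4),out)))
E
```

```text
clock: 40.08
position: [0.4646, -0.1928, 0.2103]
tool_rot: [3.137, 0.002, 1.733]
force: [0.4, 0.7, -0.8]
grip_width: -0.0003
finger_force: 0.0
panel 0.69 [269.9, 164.2, 85.3, 23.5]
cab 0.66 [253.6, 69.6, 100.0, 117.9]
-0.1 [(np.int64(-30), 151), (np.int64(-26), 151), (np.int64(-22), 150), (np.int64(-18), 138), (np.int64(-14), 113), (np.int64(-10), 86), (np.int64(-6), 59), (np.int64(-2), 54), (np.int64(2), 85), (np.int64(6), 112), (np.int64(10), 108), (np.int64(14), 87), (np.int64(18), 96), (np.int64(22), 115), (np.int64(26), 117), (np.int64(30), 117), (np.int64(34), 116), (np.int64(38), 116), (np.int64(42), 116), (np.int64(46), 116)]
0.06 [(np.int64(-30), 153), (np.int64(-26), 152), (np.int64(-22), 151), (np.int64(-18), 137), (np.int64(-14), 111), (np.int64(-10), 86), (np.int64(-6), 61), (np.int64(-2), 58), (np.int64(2), 87), (np.int64(6), 114), (np.int64(10), 110), (np.int64(14), 88), (np.int64(18), 97), (np.int64(22), 115), (np.int64(26), 117), (np.int64(30), 117), (np.int64(34), 117), (np.int64(38), 117), (np.int64(42), 116), (np.int64(46), 116)]
```

```bash
python3 -c "
from workcell import job_done
print(job_done())"
```

```text
the job is handed in; nothing more can be done
None
```

I laid the short tube in the front groove and the long tube in the rear one, both about half-way onto their sprung pads, slid the drawer to its end stop, and handed the job in at about 40 s; the hand-in returned no verdict, and the pad depth and full closure come from touch and camera measurements, not direct readings.

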